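# Reverse the ratchet and clamp the bottle

### The arm

A 6-joint arm with a two-finger parallel gripper is mounted at the origin on a cart in front of the work surface, level with it; the furniture and walls round the work are solid. World frame = base frame: x ahead of the robot, y to its left, z up, the work surface at z = 0. Lengths are in mm, angles in rad, forces in N, time in s.
With the tool pointing down it reaches from about 350 to 800 mm from the base axis. Payload 7.3 kg.
Tool frame: the origin (TCP) lies on the centre line of the jaws, within the pads' length; the fingertips stand 19 mm ahead of it and the grasp point (between the pads) is the TCP; z points along the fingers, y is the direction in which the jaws open and shut (so a half turn about z gives the same grasp; the last joint's range is limited). The gripper opens to 85 mm and grips with 20 to 120 N. Pads are 22 mm wide; open, the fingers measure 114 mm over their backs; the gripper's body (76 mm by 85 mm) begins 54 mm behind the grasp point. The pads swing forward as they close: fully open they stand 13 mm farther back than shut.
Start: joints at [-1.447, 0.342, 1.524, -0, 1.275, -0.146], TCP at [139.955, -506.022, 216.822] pointing down, gripper open.
Joint ranges: [-2.53, 2.53], [-0.77, 2.02], [0.04, 2.7], [-1, 4.14], [0.28, 2.66], [-3.11, 3.11]. Speed limits (rad/s): [2.57, 2.57, 3.14, 3.14, 3.14, 3.14].

### API

Orientations are given as a rotation vector (axis times angle).
In Python, from rig import telemetry, viewer, hand_in gives the robot as it stands. The module is installed in compiled form; this text tells all that it offers.
- The arm moves only by the tool move_arm, never from a script. Its argument "targets" is a list of rows, each a list of 2 entries, a list of its own where there are three numbers: the shift along the tool's x, y, z in cm, then the turn, a rotation vector about the tool's x, y, z in degrees. In form: [[[dx, dy, dz], [ax, ay, az]], ...]. A call has 1 to 10 rows; each row is the pose to reach, as a shift and turn from the pose measured when the call began, along the tool's axes at that moment; what a row does not reach only later rows make up. A row lasts 1/10 s, in which the tool goes at most 50 mm and 8.59 degrees, less where a joint would pass 70% of its speed; a pose out of reach is approached as far as the arm can. A call with a gripper value outside its range is refused whole. "claw" is the closure, from 0 (fully open) to 1 (shut), set as the call begins (left out, the last holds). The fingers move at their own pace and stop on an object; "squeeze" is the grip in N (left out, the last holds). Time passes only in rows, so rows that repeat a pose let the fingers close. It gives the time, the measured TCP pose, the force and the opening at its end, in the units of the state.
- telemetry.get_state(): the state, without advancing time (a new reading comes with each control period).
- viewer.grab_frame(name): name is "scene" or "side" or "wrist"; returns the picture (420x560x3 uint8, blue, green, red); there is no depth.
- viewer.calibration(name): a dict with "camera_matrix" (3x3 intrinsics, pixels), "view" (4x4, takes a point from world to camera coordinates). Camera axes: x right, y down, z forward; pixel columns grow to the right and rows downward; lengths in mm; the calibration is good to about 2 mm. The wrist camera is an equidistant fisheye: a pixel r from the principal point sees the ray r / f radians off the axis. A picture is of the moment at which its call begins: read the wrist's pose just before it. calibration takes no time and is no camera call; for the wrist camera it gives the pose at the moment of the call.
- hand_in(): hands the job in, once; it reports no verdict.
The state is a dict: "t": time; "joint_positions": joint angles; "qvel": joint speeds; "joint_torque": joint torques, N m; "tool_pos": TCP position; "tool_rot": TCP orientation; "ft_force": force on the tool from outside, world axes, zero at the start; "wrist_torque": the same for the moment, N m; "opening": finger opening in mm.
Only numpy, scipy, OpenCV 4.12 (cv2) and the standard library are available. Lean on these libraries where they do the work, as an engineer would, in place of code of your own. Each camera call takes 0.05 s, during which the arm holds its last target.

### The job

The ratchet of the bottle clamp is set to open. Flip the little reversing lever on the ratchet head over to its closing side, then swing the ratchet handle back and forth until the jaw holds the bottle firmly against the V-shaped stop; it is glass, so feel how hard the handle pushes back and do not crush it. Work only by the lever and the handle, do not push on the jaw or the bottle, leave the things round the clamp where they are, and let go with the lever still set to closing.

Things in the scene. Friction and masses are not known exactly. Their poses are not given: they have to be found in the camera images.
- spindle_axis (a point): Clamp's upright ratchet spindle, at the top face of the round steel head (72 mm across), 60 mm above the worktop. Axes are the clamp's (all x, y below): z up; the handle at angle 0 points to -x (about to the robot), the bottle bay is at +x, the jaw slides along y. Clamp bolted to the worktop; base plate 182 x 176 x 12 mm. Heights are above the worktop.
- handle_grip (a point): On the axis of the upright black grip post at the handle's end, 82 mm high. Post 16 mm thick, from 61 to 100 mm high; below it a 22 mm collar and the 18 mm wide handle bar (top at 56 mm). It circles the spindle at radius 112 mm; its x axis points to the spindle. Push across the handle: 4 to 5 N drives the free jaw, 8 N means the bottle is held well (25 N), at 11 N it is nearly crushed. Stay below 0.1 m/s.
- ratchet_handle (a joint): Handle angle, rad; 0 along clamp -x, positive clockwise from above: grip at clamp x = -0.112 cos q, y = 0.112 sin q. Stops at -0.6, +0.6. With the lever on closing, positive swings drive the jaw and negative ones click back freely (1 to 2 N). Teeth are 0.35 rad apart: a return under 0.45 rad may catch no new tooth, and a forward swing may idle up to that much before it bites.
- selector (a joint): Angle of the reversing lever relative to the handle, rad. -0.42 (its start): the ratchet drives the opening way; +0.42: the closing way; near 0 neither. It stays where it is left. Positive is clockwise from above: the free end goes to the clamp's -y (the robot's right).
- lever_tip (a point): In the upright thumb tab at the free end of the reversing lever, 80 mm high. The tab is 9 mm (along the lever) x 8 mm and reaches up to 87 mm; the flat lever lies at 63 to 69 mm, the head's top at 60 mm. The tab travels about 42 mm from side to side; pushing it sideways takes about 2 N and hardly turns the handle.
- lever_pivot (a point): Pivot of the reversing lever, on the handle side of the head, 46 mm from the spindle axis and 66 mm high; a 20 mm round boss up to 72 mm. The lever reaches from here 52 mm across the spindle, to its tab on the far side.
- jaw: The moving jaw with its rubber-faced sprung pad. Its origin lies at worktop level on the spindle axis when fully open (the start) and moves with the jaw to the clamp's -y as it closes, 16 mm per rad of driven handle swing. Travel 35 mm; it stays where it is driven.
- jaw_face (a point): Where the centre of the pad's rubber face is when nothing presses on it, 36 mm high, moving with the jaw and looking to the clamp's -y, 95 mm from the spindle along clamp +x. The pad is 50 mm wide and 42 mm high; it yields into the jaw by 1 mm for every 12 N of squeeze.
- stop: The fixed V-shaped aluminium stop, 62 mm wide, its top 57 mm high, bolted on the base at a distance that differs from day to day. Origin at its underside, 12 mm high, axes as the clamp's; a bottle seated in the V has its axis 35 mm from the origin along +y.
- bottle: Capped 50 ml glass reagent bottle, body 45.6 mm across, 87 mm high, standing loosely on the clamp's base between pad and stop (not yet touching either); origin at the centre of its underside.
- flask: Small conical flask, 66 mm across and 94 mm high, right of the clamp; origin at the centre of its underside. To be left alone.
- vial: Capped sample vial, 26 mm across and 64 mm high, right of the clamp; origin at the centre of its underside. To be left alone.
- tape: Roll of adhesive tape lying flat, 96 mm across and 25 mm high, left of the clamp; origin at the centre of its underside. To be left alone.
Things that resemble listed ones, but are neither listed nor needed, are in the scene too. What is shaped like the bottle but pink or yellow is not meant.

How it is judged:
By the outcome, as a careful person would: the job done as asked, in the order asked, and still so for the second after the job is handed in, with the robot touching nothing.
It also fails if it takes over 72 s, if anything falls off the work surface, if the arm or the gripper's body presses on something with over 40 N, if the wrist force passes 120 N, or if a joint passes its speed limit or range.

## Working session

There is one attempt and no reset: what is moved stays moved. The work goes in short steps, Python scripts to look and compute and a tool call to move; the robot and the scene stay as the last step left them, time stands still between calls to the robot, and variables do not carry over. Pictures are saved under pics/ and viewed, and the job is handed in when it is done.

Besides the shell and the picture viewer there is one more tool, called as name(argument=value, ...), one argument or row to a line, values as JSON. move_arm: Moves the arm, as the interface text tells. Its arguments: {"type":"object","properties":{"targets":{"type":"array","items":{"type":"array"}},"claw":{"type":"number"},"squeeze":{"type":"number"}},"required":["targets"]}

```bash
mkdir -p pics; python3 - <<'E'
from rig import telemetry, viewer
import cv2
for n in ("scene","side"):
    c=viewer.calibration(n); print(n,c)
    cv2.imwrite(f"pics/{n}0.png",viewer.grab_frame(n))
print(telemetry.get_state())
E
```

```text
scene {'camera_matrix': array([[443.75829072,   0.        , 279.41359634],
       [  0.        , 443.75829072, 214.74394095],
       [  0.        ,   0.        ,   1.        ]]), 'view': array([[-5.23248678e-01, -8.52115095e-01,  1.05207399e-02,
         3.55541338e+02],
       [-5.21445143e-01,  3.10384445e-01, -7.94831089e-01,
         4.10850232e+02],
       [ 6.74022094e-01, -4.21380305e-01, -6.06739528e-01,
         4.66577320e+02],
       [ 0.00000000e+00,  0.00000000e+00,  0.00000000e+00,
         1.00000000e+00]])}
side {'camera_matrix': array([[536.79132902,   0.        , 285.14987554],
       [  0.        , 536.79132902, 210.48732131],
       [  0.        ,   0.        ,   1.        ]]), 'view': array([[-8.90860769e-01, -4.53649577e-01,  2.38569000e-02,
         6.01454791e+02],
       [-2.72265280e-01,  4.91151162e-01, -8.27431057e-01,
         2.22199671e+02],
       [ 3.63646405e-01, -7.43621273e-01, -5.61060331e-01,
         9.46754818e+02],
       [ 0.00000000e+00,  0.00000000e+00,  0.00000000e+00,
         1.00000000e+00]])}
{'t': 0.1, 'joint_positions': array([-1.44703318e+00,  3.42668875e-01,  1.52492512e+00,  1.91612811e-05,
        1.27539026e+00, -1.45999912e-01]), 'qvel': array([-0.00108782,  0.00108822, -0.00185689, -0.00011315, -0.00142787,
       -0.00127347]), 'joint_torque': array([ 2.28476492e-03, -4.34447515e+01, -2.46491522e+01, -1.63945770e-04,
        4.71207939e-03,  5.45479438e-06]), 'tool_pos': array([ 139.89470033, -505.62936848,  216.18598362]), 'tool_rot': array([-3.11168091e+00, -4.22263336e-01, -5.30668471e-05]), 'ft_force': array([ 0.17845328,  0.52340756, -0.37199217]), 'wrist_torque': array([-0.04588901, -0.00209756,  0.03743453]), 'opening': 85.53375629310642}
```

View pics/scene0.png

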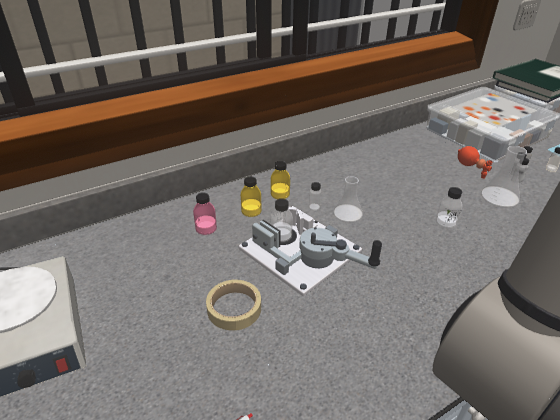

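View pics/side0.png

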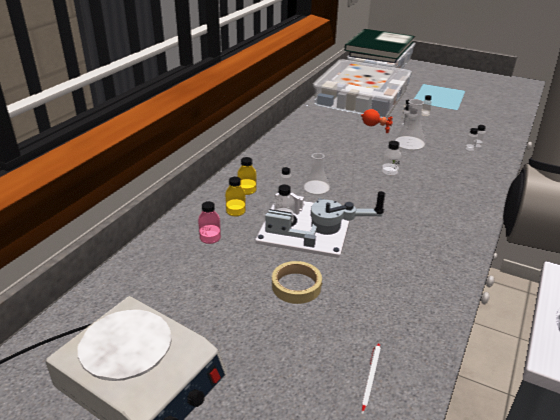

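```bash
python3 - <<'E'
import cv2
a=cv2.imread("pics/scene0.png")[165:300,225:395]
cv2.imwrite("pics/sc1.png",cv2.resize(a,None,fx=4.5,fy=4.4,interpolation=cv2.INTER_CUBIC))
a=cv2.imread("pics/side0.png")[150:260,245:395]
cv2.imwrite("pics/sd1.png",cv2.resize(a,None,fx=5,fy=5,interpolation=cv2.INTER_CUBIC))
E
```

```text
(no output)
```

View pics/sc1.png

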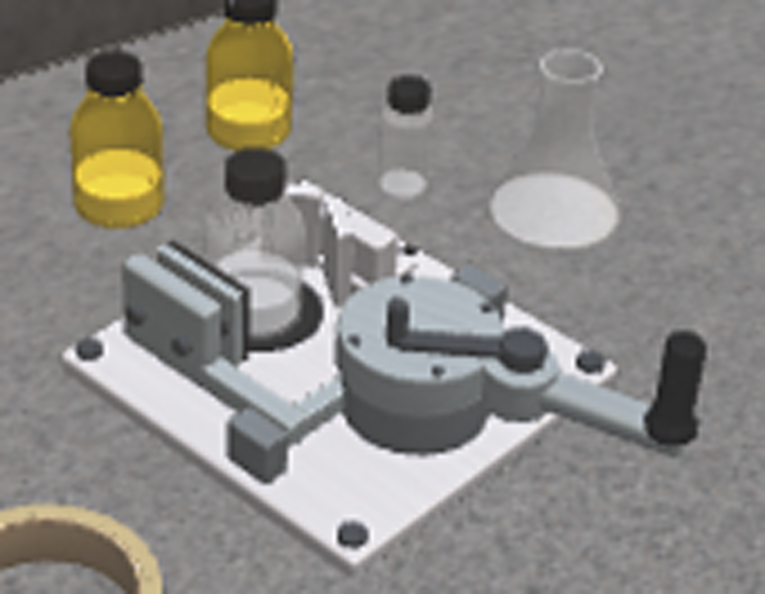

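View pics/sd1.png

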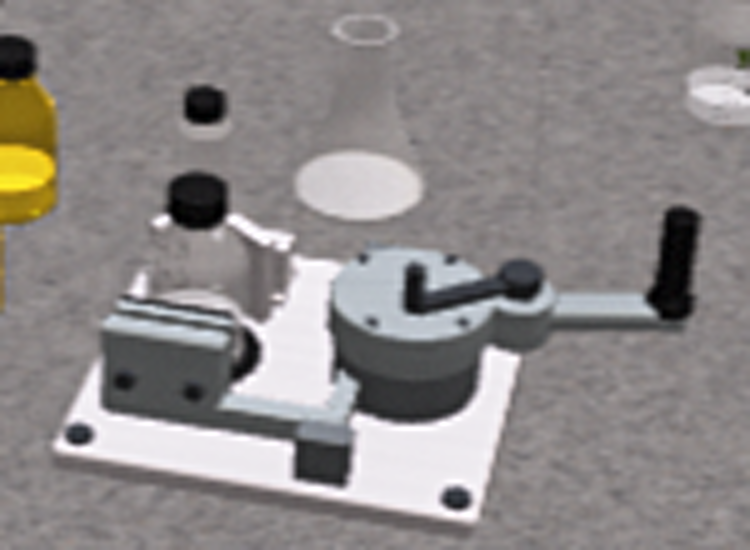

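```bash
cat > h.py <<'E'
import numpy as np
from rig import viewer
def ray(n,u,v):
    c=viewer.calibration(n);K=c["camera_matrix"];V=c["view"]
    d=V[:3,:3].T@np.linalg.solve(K,[u,v,1]);o=-V[:3,:3].T@V[:3,3]
    return o,d/np.linalg.norm(d)
def onz(n,u,v,z):
    o,d=ray(n,u,v);return o+d*(z-o[2])/d[2]
def tri(a,b):
    A=np.zeros((3,3));B=np.zeros(3)
    for (o,d) in (ray("scene",*a),ray("side",*b)):
        P=np.eye(3)-np.outer(d,d);A+=P;B+=P@o
    return np.linalg.solve(A,B)
def sc(x,y): return 225+(x+.5)/4.5-.5,165+(y+.5)/4.4-.5
def sd(x,y): return 245+(x+.5)/5-.5,150+(y+.5)/5-.5
E
python3 - <<'E'
from h import *
np.set_printoptions(precision=1,suppress=True)
P={"griptop":((685,342),(682,215),100),"tabtop":((399,304),(414,270),87),"boss":((523,343),(523,275),72),
"boltL":((90,348),(79,433),15),"boltF":((353,534),(456,497),15),"headL":((337,335),(330,290),60),"bolttopA":((485,310),(451,260),61),"bolttopB":((438,372),(462,322),61),"boltC":((353,340),(373,322),61),"boltD":((405,277),(365,258),61),"cap":((256,165),(198,185),87),
}
for k,(a,b,z) in P.items():
    print(k,onz("scene",*sc(*a),z),onz("side",*sd(*b),z),tri(sc(*a),sd(*b)))
print("boltR",onz("scene",*sc(592,360),15)); print("boltBk",onz("scene",*sc(300,190),12))
print("vial", onz("scene",*sc(409,85),64)); print("flask", onz("scene",*sc(554,210),0))
E
```

```text
griptop [493.3 -83.8 100. ] [494.5 -86.8 100. ] [493.3 -83.5 101.3]
tabtop [581.9 -11.6  87. ] [584.3 -11.2  87. ] [585.2 -14.1  84.4]
boss [549.4 -51.6  72. ] [550.1 -51.7  72. ] [550.1 -52.2  71.5]
boltL [696.   72.5  15. ] [698.3  71.1  15. ] [697.7  71.7  14.6]
boltF [538.7  36.3  15. ] [540.5  34.5  15. ] [539.6  35.7  15.2]
headL [604.    2.6  60. ] [624.4 -17.8  60. ] [614.4  -3.8  61.4]
bolttopA [584.7 -60.   61. ] [587.3 -63.6  61. ] [585.7 -60.6  61.7]
bolttopB [562.2 -19.   61. ] [564.8 -21.5  61. ] [563.8 -20.2  60.8]
boltC [597.   -0.6  61. ] [597.8  -3.2  61. ] [596.2  -0.   62.7]
boltD [620.8 -43.9  61. ] [621.  -46.7  61. ] [619.  -42.4  63.5]
cap [695.6 -13.7  87. ] [693.7 -27.3  87. ] [682.3  -5.3 100.4]
boltR [ 573.6 -116.1   15. ]
boltBk [753.9 -76.9  12. ]
vial [ 742.8 -132.    64. ]
flask [ 687.1 -186.9    0. ]
```

```bash
cat >> h.py <<'E'
from rig import telemetry
from scipy.spatial.transform import Rotation as R
def goto(p,yaw=None):
    s=telemetry.get_state();r=R.from_rotvec(s["tool_rot"])
    x=r.apply([1,0,0]);y0=np.arctan2(x[1],x[0])
    rt=r if yaw is None else R.from_matrix(np.array([[np.cos(yaw),np.sin(yaw),0],[np.sin(yaw),-np.cos(yaw),0],[0,0,-1]]))
    print("now",s["t"].__round__(2),s["tool_pos"].round(1),"yaw",y0.round(3),"f",s["ft_force"].round(2),"op",round(s["opening"],1))
    print("d cm",(r.inv().apply(np.array(p)-s["tool_pos"])/10).round(2),"turn",np.degrees((r.inv()*rt).as_rotvec()).round(1))
E
python3 - <<'E'
from h import *
goto([585,-13,170],0.474)
E
```

```text
now 0.1 [ 139.9 -505.6  216.2] yaw 0.27 f [ 0.18  0.52 -0.37] op 85.5
d cm [ 56.03 -35.61   4.68] turn [ -0.1  -0.  -11.7]
```

move_arm(
  targets=[
    [[4,-2.6,0],[0,0,-1]],
    [[8,-5.2,0],[0,0,-2]],
    [[12,-7.8,0],[0,0,-3]],
    [[16,-10.3,0],[0,0,-4]],
    [[20,-12.8,0],[0,0,-5]],
    [[24,-15.3,0],[0,0,-6]],
    [[28,-17.9,0],[0,0,-7]],
    [[32,-20.4,0],[0,0,-8]],
    [[36,-23,0],[0,0,-9]],
    [[40,-25.5,0],[0,0,-10]],
  ],
  claw=0.55,
  squeeze=20,
)

```text
t: 1.1
tool_pos: [458.3, -151.4, 216.5]
tool_rot: [-3.063, -0.693, 0.0]
ft_force: [0.6, -1.1, -0.0]
opening: 38.3
```

```bash
python3 - <<'E'
from h import *
goto([585,-13,170],0.474)
E
```

```text
now 1.1 [ 458.3 -151.4  216.5] yaw 0.445 f [ 0.64 -1.07 -0.05] op 38.3
d cm [17.39 -7.03  4.66] turn [-0.1 -0.  -1.7]
```

move_arm(
  targets=[
    [[4,-1.6,0.5],[0,0,-1]],
    [[8,-3.2,1.5],[0,0,-1.7]],
    [[12,-4.8,2.5],[0,0,-1.7]],
    [[15,-6.1,3.5],[0,0,-1.7]],
    [[17.4,-7,4.6],[0,0,-1.7]],
    [[17.4,-7,4.6],[0,0,-1.7]],
    [[17.4,-7,4.6],[0,0,-1.7]],
  ],
)

```text
t: 1.8
tool_pos: [584.7, -13.0, 169.8]
tool_rot: [-3.051, -0.74, 0.003]
ft_force: [-0.7, -0.3, 0.0]
opening: 38.3
```

```bash
python3 - <<'E'
from h import *
import cv2
goto([585,-13,130],0.474)
np.set_printoptions(precision=4,suppress=True)
print(viewer.calibration("wrist"))
cv2.imwrite("pics/w1.png",viewer.grab_frame("wrist"))
a=viewer.grab_frame("scene")[115:300,215:395]
cv2.imwrite("pics/sc2.png",cv2.resize(a,None,fx=3.2,fy=3.2,interpolation=cv2.INTER_CUBIC))
E
```

```text
now 1.8 [584.7 -13.  169.8] yaw 0.476 f [-0.68 -0.32  0.02] op 38.3
d cm [0.03 0.02 3.98] turn [-0.1  0.1  0.1]
{'camera_matrix': array([[325.1923,   0.    , 280.2536],
       [  0.    , 325.1923, 210.9117],
       [  0.    ,   0.    ,   1.    ]]), 'view': array([[   0.4574,   -0.8893,   -0.0017, -278.2563],
       [  -0.8562,   -0.4409,    0.2695,  471.4261],
       [  -0.2404,   -0.1218,   -0.963 ,  471.431 ],
       [   0.    ,    0.    ,    0.    ,    1.    ]])}
```

View pics/w1.png

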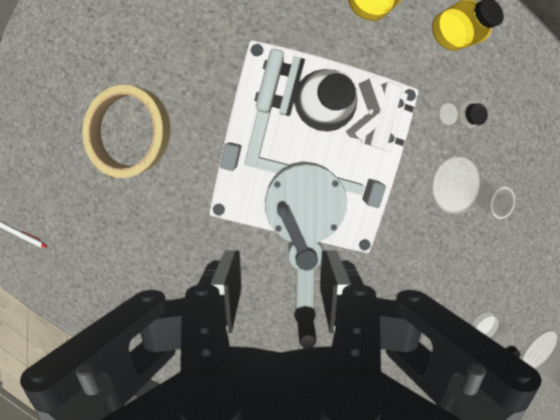

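View pics/sc2.png

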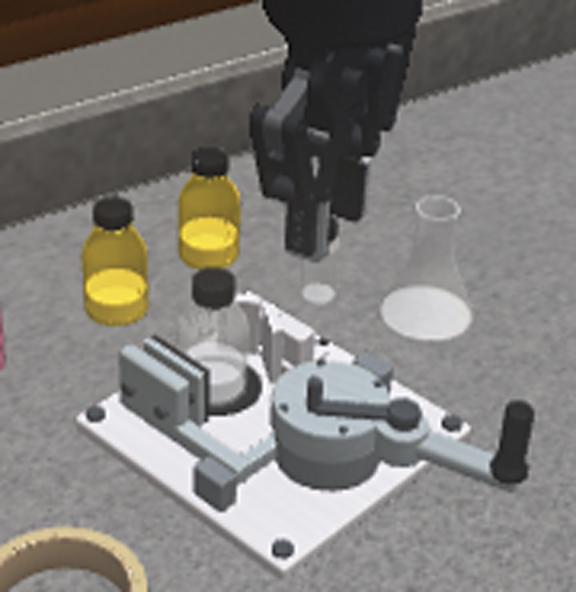

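```bash
cat >> h.py <<'E'
def wonz(u,v,z,c=None):
    c=c or viewer.calibration("wrist");K=c["camera_matrix"];V=c["view"]
    q=np.array([u-K[0,2],v-K[1,2]])/K[0,0];t=np.linalg.norm(q)
    d=V[:3,:3].T@np.array([*(q/t*np.sin(t)),np.cos(t)]);o=-V[:3,:3].T@V[:3,3]
    return (o+d*(z-o[2])/d[2]).round(1)
E
python3 - <<'E'
from h import *
for k,u,v,z in [("tab",284,208,87),("boss",307,258,72),("b1",277,184,61),("b2",333,183,61),("b3",278,229,61),("headcenter",306,204,60),("grip",306,314,100),("cap",337,92,99),("boltL",257,49,15),("boltR",364,244,15),("boltF",219,209,15),("boltB",410,95,15)]:
    print(k,wonz(u,v,z))
import cv2
a=cv2.imread("pics/w1.png")[150:350,200:400];cv2.imwrite("pics/w1c.png",cv2.resize(a,None,fx=3,fy=3,interpolation=cv2.INTER_CUBIC))
E
```

```text
tab [587.7 -15.1  87. ]
boss [553.8 -55.   72. ]
b1 [597.4  -3.8  61. ]
b2 [619.8 -45.2  61. ]
b3 [562.6 -22.5  61. ]
headcenter [593.1 -33.7  60. ]
grip [518.3 -71.4 100. ]
cap [682.   -8.1  99. ]
boltL [698.3  69.6  15. ]
boltR [ 574.6 -117.8   15. ]
boltF [540.1  33.2  15. ]
boltB [732.1 -83.1  15. ]
```

View pics/w1c.png

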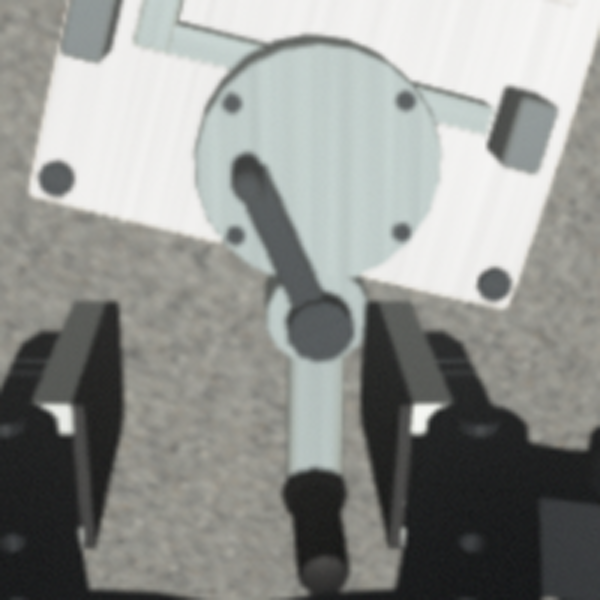

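move_arm(
  targets=[
    [[0.1,0,2],[0,0,0]],
    [[0.1,0,4],[0,0,0]],
    [[0.1,0,5.5],[0,0,0]],
    [[0.1,0,6.5],[0,0,0]],
    [[0.1,0,7.2],[0,0,0]],
    [[0.1,0,7.5],[0,0,0]],
    [[0.1,0,7.5],[0,0,0]],
    [[0.1,0,7.5],[0,0,0]],
  ],
)

```text
t: 2.7
tool_pos: [586.0, -13.6, 96.5]
tool_rot: [-3.053, -0.737, -0.001]
ft_force: [-0.3, 1.0, 0.5]
opening: 38.5
```

```bash
python3 - <<'E'
from h import *
import cv2
goto([585,-13,95],0.476)
a=viewer.grab_frame("wrist")[100:350,160:400];cv2.imwrite("pics/w2.png",cv2.resize(a,None,fx=2.4,fy=2.4))
a=viewer.grab_frame("scene")[165:300,225:395]
cv2.imwrite("pics/sc3.png",cv2.resize(a,None,fx=4,fy=4,interpolation=cv2.INTER_CUBIC))
E
```

```text
now 2.7 [586.  -13.6  96.5] yaw 0.474 f [-0.29  0.98  0.54] op 38.5
d cm [-0.06 -0.1   0.15] turn [-0.  -0.1 -0.1]
```

View pics/w2.png

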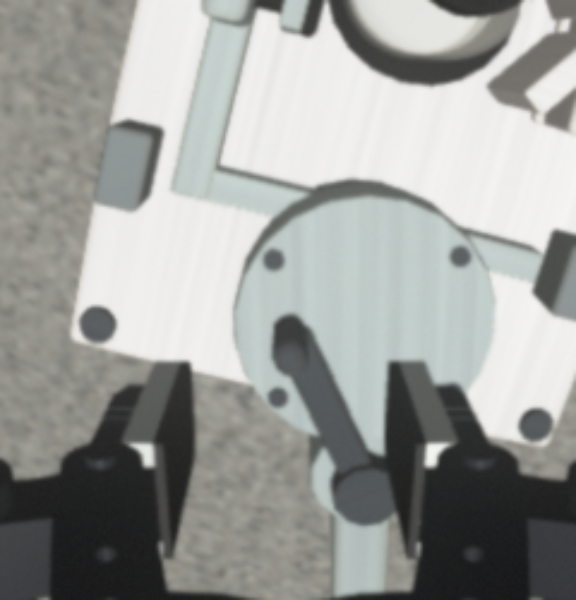

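View pics/sc3.png

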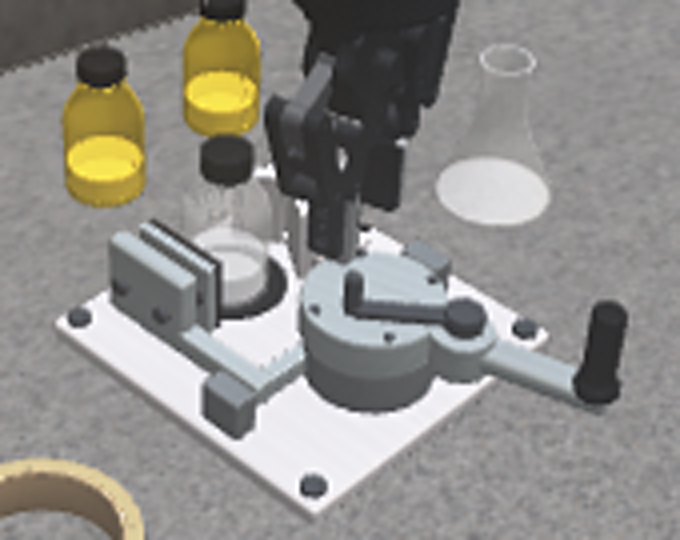

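```bash
cat >> h.py <<'E'
def proj(n,p,c=None):
    c=c or viewer.calibration(n);K=c["camera_matrix"];V=c["view"]
    q=V[:3,:3]@np.array(p)+V[:3,3]
    if n!="wrist": return (q[:2]/q[2]*K[0,0]+K[:2,2]).round(1)
    r=np.linalg.norm(q[:2]);t=np.arctan2(r,q[2]);return (q[:2]/r*t*K[0,0]+K[:2,2]).round(1)
E
python3 - <<'E'
from h import *
V=viewer.calibration("wrist")["view"];print("cam",-V[:3,:3].T@V[:3,3])
s=telemetry.get_state();r=R.from_rotvec(s["tool_rot"])
for q in [(0,0,0),(0,-19,19),(11,-19,19),(-11,-19,19),(0,19,19),(11,19,19),(-11,19,19)]:
    p=s["tool_pos"]+r.apply(q); w=proj("wrist",p);sc_=proj("scene",p)
    print(q,p.round(1),((w-[160,100])*2.4).round(),((sc_-[225,165])*4).round())
E
```

```text
cam [645.06268386  17.33425641 253.34914289]
(0, 0, 0) [586.  -13.5  96.5] [291. 369.] [352. 252.]
(0, -19, 19) [577.3   3.5  77.5] [212. 338.] [330. 307.]
(11, -19, 19) [587.1   8.5  77.6] [210. 294.] [309. 299.]
(-11, -19, 19) [567.5  -1.6  77.5] [213. 379.] [352. 316.]
(0, 19, 19) [594.7 -30.3  77.5] [369. 337.] [369. 262.]
(11, 19, 19) [604.4 -25.3  77.5] [371. 294.] [348. 254.]
(-11, 19, 19) [584.9 -35.4  77.5] [368. 379.] [390. 270.]
```

```bash
python3 - <<'E'
from h import *
import cv2
a=viewer.grab_frame("side")[110:260,245:395]
cv2.imwrite("pics/sd3.png",cv2.resize(a,None,fx=4,fy=4,interpolation=cv2.INTER_CUBIC))
w=viewer.grab_frame("wrist");cv2.imwrite("pics/w3.png",w)
s=telemetry.get_state();print(s["tool_pos"],s["t"])
r=R.from_rotvec(s["tool_rot"])
for q in [(0,0,0),(0,-19,19),(0,19,19)]:
    print(((proj("side",s["tool_pos"]+r.apply(q))-[245,110])*4).round())
E
```

```text
[585.83944597 -13.39210454  96.32669913] 2.9
[330. 356.]
[330. 407.]
[325. 367.]
```

View pics/sd3.png

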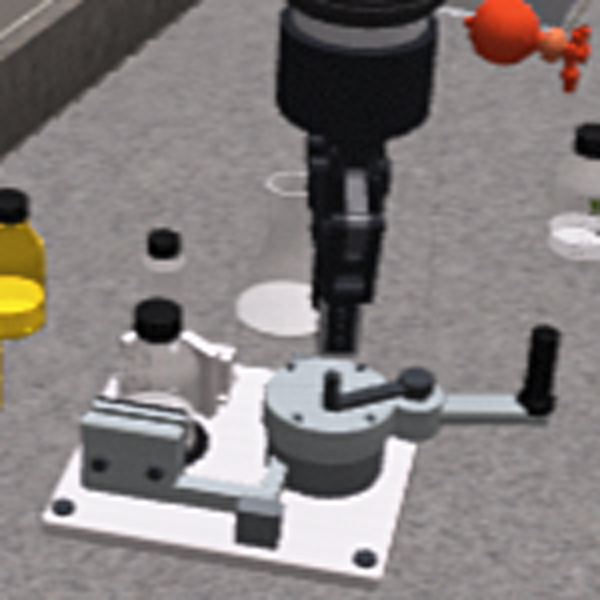

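View pics/w3.png

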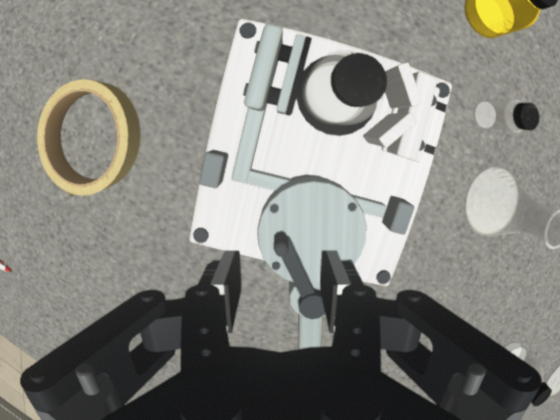

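move_arm(
  targets=[
    [[0,0.5,0],[0,0,0]],
    [[0,1,0],[0,0,0]],
    [[0,1.4,0],[0,0,0]],
    [[0,1.7,0],[0,0,0]],
    [[0,2,0],[0,0,0]],
    [[0,2.2,0],[0,0,0]],
    [[0,2.2,0],[0,0,0]],
  ],
)

```text
t: 3.6
tool_pos: [596.0, -33.3, 96.3]
tool_rot: [-3.053, -0.737, -0.001]
ft_force: [-0.3, -0.6, -0.4]
opening: 38.6
```

```bash
python3 - <<'E'
from h import *
import cv2
goto([585,-13,95],0.476)
a=viewer.grab_frame("scene")[165:300,225:395]
cv2.imwrite("pics/sc4.png",cv2.resize(a,None,fx=4,fy=4,interpolation=cv2.INTER_CUBIC))
a=viewer.grab_frame("wrist")[100:350,160:400];cv2.imwrite("pics/w4.png",cv2.resize(a,None,fx=2.4,fy=2.4))
E
```

```text
now 3.6 [596.  -33.3  96.3] yaw 0.474 f [-0.31 -0.64 -0.41] op 38.6
d cm [-0.05 -2.3   0.13] turn [-0.  -0.  -0.1]
```

View pics/sc4.png

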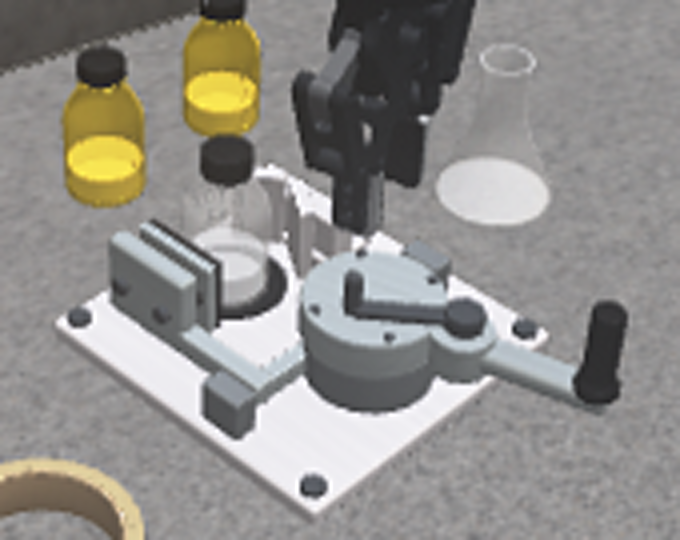

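View pics/w4.png

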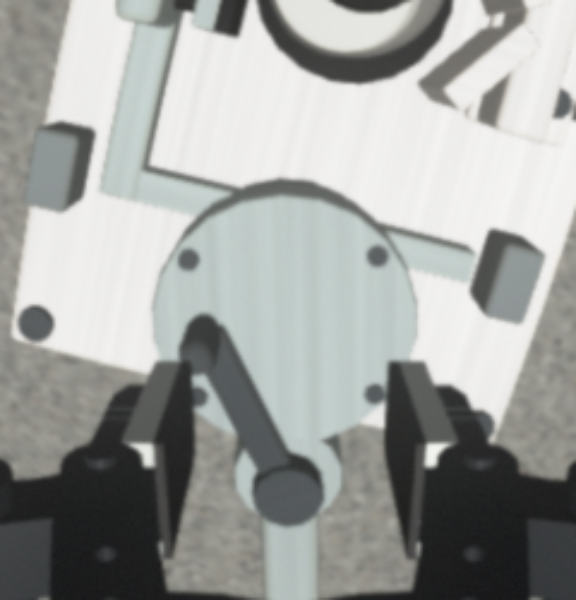

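```bash
python3 - <<'E'
from h import *
print(tri((225+325/4,165+253/4),(245+338/4,110+353/4)))
s=telemetry.get_state();r=R.from_rotvec(s["tool_rot"])
# wrist: inner tip edges at cols 190,388 crop -> find depth with width 38.5
V=viewer.calibration("wrist")
for z in (78,90,100,105,110,115,120):
    a=wonz(160+190/2.4,100+363/2.4,z);b=wonz(160+388/2.4,100+363/2.4,z)
    a2=wonz(160+160/2.4,100+443/2.4,z)
    m=(a+b)/2; print(z,np.linalg.norm(a-b).round(1), r.inv().apply(m-s["tool_pos"]).round(1),r.inv().apply(a2-s["tool_pos"]).round(1))
E
```

```text
[571.66380015  12.63287573 117.40445849]
78 48.2 [-6.4 -0.3 18.3] [-28.8 -33.3  18.3]
90 44.9 [-1.3 -0.4  6.3] [-22.3 -31.1   6.3]
100 42.2 [ 2.8 -0.3 -3.7] [-16.7 -29.2  -3.7]
105 40.8 [ 4.9 -0.4 -8.7] [-14.1 -28.3  -8.7]
110 39.4 [  7.   -0.4 -13.7] [-11.3 -27.3 -13.7]
115 38.1 [  9.1  -0.4 -18.7] [ -8.6 -26.4 -18.7]
120 36.7 [ 11.1  -0.4 -23.7] [ -5.8 -25.4 -23.7]
```

move_arm(
  targets=[
    [[0,-0.8,0],[0,0,0]],
    [[0,-1.6,0],[0,0,0]],
    [[0,-2.4,0],[0,0,0]],
    [[0,-2.4,0],[0,0,0]],
    [[0,-2.4,0.8],[0,0,0]],
    [[0,-2.4,1.5],[0,0,0]],
    [[0,-2.4,2.2],[0,0,0]],
    [[0,-2.4,2.6],[0,0,0]],
    [[0,-2.4,2.8],[0,0,0]],
    [[0,-2.4,2.8],[0,0,0]],
  ],
)

```text
t: 4.7
tool_pos: [584.7, -11.7, 67.9]
tool_rot: [-3.052, -0.737, 0.001]
ft_force: [-0.2, 0.6, 0.6]
opening: 38.4
```

```bash
cat > look.py <<'E'
from h import *
import cv2,sys
n=sys.argv[1]
goto([585,-13,56],0.476)
a=viewer.grab_frame("scene")[165:300,225:395]
a=cv2.resize(a,None,fx=4,fy=4,interpolation=cv2.INTER_CUBIC)[:,:400+240]
b=viewer.grab_frame("wrist");b=cv2.resize(b[100:350,160:400],None,fx=2.16,fy=2.16)
cv2.imwrite(f"pics/{n}.png",a);cv2.imwrite(f"pics/{n}w.png",b)
E
python3 look.py a5
```

```text
now 4.7 [584.7 -11.7  67.9] yaw 0.474 f [-0.17  0.63  0.55] op 38.4
d cm [-0.04  0.13  1.19] turn [-0.1  0.  -0.1]
```

View pics/a5.png

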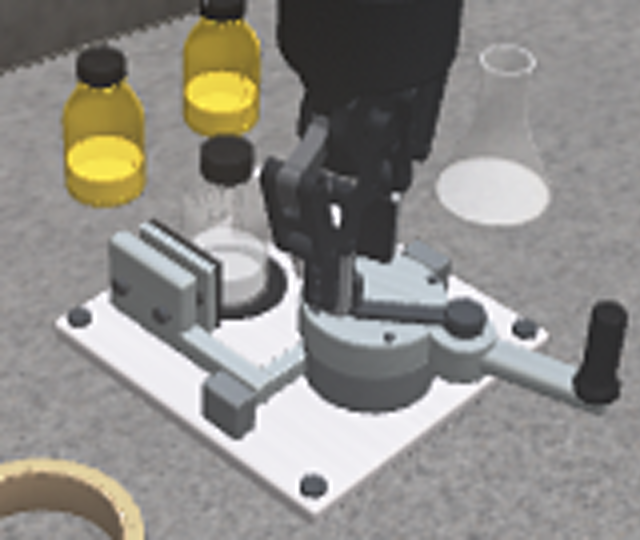

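View pics/a5w.png

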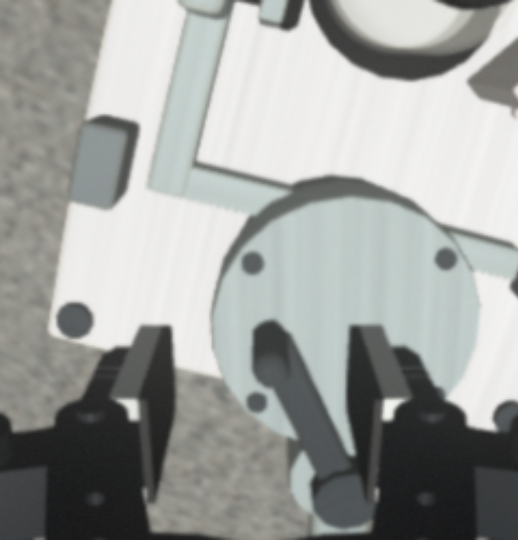

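move_arm(
  targets=[
    [[0,0.5,0],[0,0,0]],
    [[0,1,0],[0,0,0]],
    [[0,1.4,0],[0,0,0]],
    [[0,1.8,0],[0,0,0]],
    [[0,2.1,0],[0,0,0]],
    [[0,2.4,0],[0,0,0]],
    [[0,2.7,0],[0,0,0]],
    [[0,3,0],[0,0,0]],
    [[0,3,0],[0,0,0]],
  ],
)

```text
t: 5.7
tool_pos: [598.9, -38.7, 68.4]
tool_rot: [-3.053, -0.737, -0.001]
ft_force: [0.3, 0.7, -0.2]
opening: 38.4
```

```bash
python3 look.py a6
```

```text
now 5.7 [598.9 -38.7  68.4] yaw 0.474 f [ 0.26  0.72 -0.21] op 38.4
d cm [-0.06 -2.92  1.24] turn [-0.  -0.  -0.1]
```

View pics/a6.png

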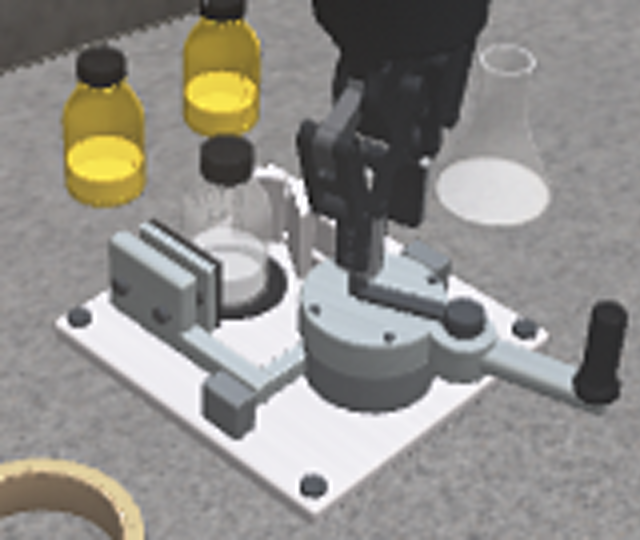

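View pics/a6w.png

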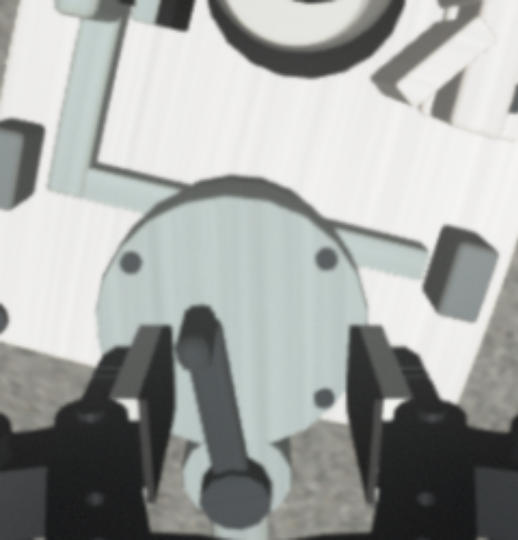

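move_arm(
  targets=[
    [[0,0.4,0],[0,0,0]],
    [[0,0.8,0],[0,0,0]],
    [[0,1.2,0],[0,0,0]],
    [[0,1.6,0],[0,0,0]],
    [[0,2,0],[0,0,0]],
    [[0,2.3,0],[0,0,0]],
    [[0,2.6,0],[0,0,0]],
    [[0,2.8,0],[0,0,0]],
    [[0,2.8,0],[0,0,0]],
  ],
)

```text
t: 6.7
tool_pos: [610.9, -63.8, 68.0]
tool_rot: [-3.053, -0.737, 0.002]
ft_force: [-3.5, 1.6, -0.1]
opening: 38.7
```

```bash
python3 look.py a7
```

```text
now 6.7 [610.9 -63.8  68. ] yaw 0.474 f [-3.55  1.57 -0.08] op 38.7
d cm [ 0.01 -5.7   1.21] turn [-0.1  0.  -0.1]
```

View pics/a7w.png

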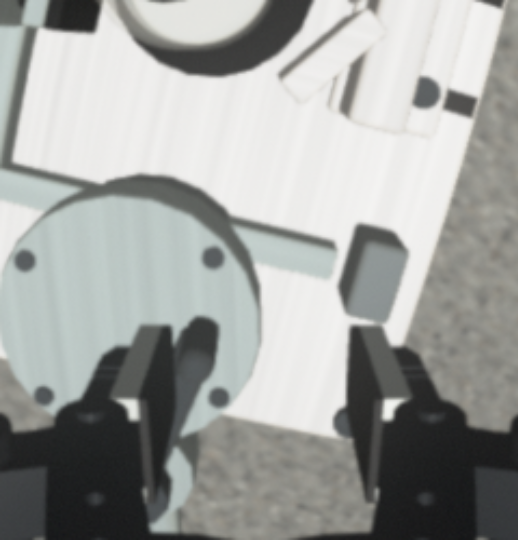

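move_arm(
  targets=[
    [[0,0.1,0],[0,0,0]],
    [[0,0.2,0],[0,0,0]],
    [[0,0.3,0],[0,0,0]],
    [[0,0.3,0],[0,0,0]],
  ],
)

```text
t: 7.2
tool_pos: [611.4, -64.5, 67.8]
tool_rot: [-3.05, -0.737, 0.004]
ft_force: [-5.4, 7.7, 1.2]
opening: 38.5
```

```bash
python3 look.py a8
```

```text
now 7.2 [611.4 -64.5  67.8] yaw 0.474 f [-5.42  7.65  1.16] op 38.5
d cm [ 0.   -5.79  1.2 ] turn [-0.3  0.1 -0.1]
```

View pics/a8.png

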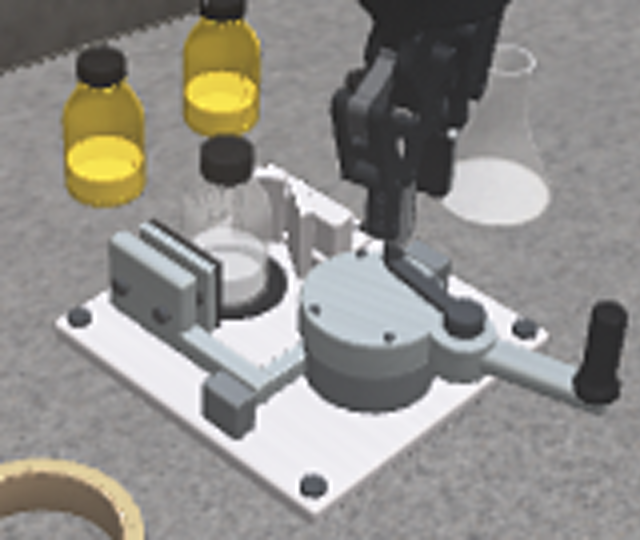

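move_arm(
  targets=[
    [[0,-0.5,0],[0,0,0]],
    [[0,-1,0],[0,0,0]],
    [[0,-1.1,-1],[0,0,0]],
    [[0,-1.1,-3],[0,0,0]],
    [[0,-1.1,-5],[0,0,0]],
    [[0,-1.1,-6.5],[0,0,0]],
    [[-3,-0.5,-7],[0,0,0]],
    [[-5,0,-7],[0,0,0]],
    [[-5,0,-7],[0,0,0]],
  ],
)

```text
t: 8.2
tool_pos: [566.5, -89.3, 139.3]
tool_rot: [-3.052, -0.735, 0.002]
ft_force: [0.5, -0.6, -0.7]
opening: 38.2
```

```bash
python3 - <<'E'
from h import *
import cv2
goto([494,-85,140],0.48)
w=viewer.grab_frame("wrist");cv2.imwrite("pics/w9.png",w)
E
```

```text
now 8.2 [566.5 -89.3 139.3] yaw 0.473 f [ 0.46 -0.55 -0.67] op 38.2
d cm [-6.26 -3.69 -0.05] turn [-0.1  0.  -0.4]
```

View pics/w9.png

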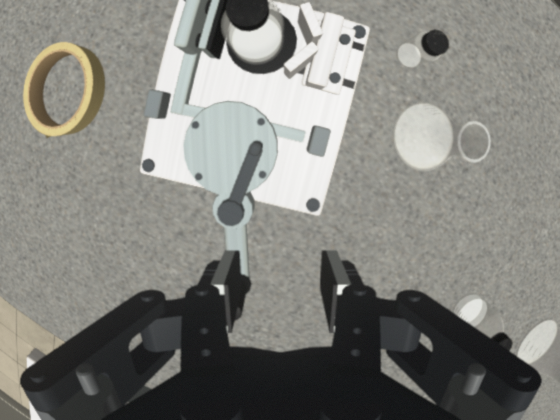

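```bash
python3 - <<'E'
from h import *
print(wonz(231,211,72),wonz(230,147,60),wonz(255,148,87))
E
```

```text
[555.  -54.4  72. ] [594.6 -32.9  60. ] [604.9 -50.6  87. ]
```

move_arm(
  targets=[
    [[-2,-1.2,0],[0,0,0]],
    [[-4,-2.4,0],[0,0,0]],
    [[-6,-3.6,0],[0,0,0]],
    [[-6.2,-3.7,0],[0,0,0]],
    [[-6.2,-3.7,0],[0,0,0]],
  ],
)

```text
t: 8.75
tool_pos: [496.5, -83.8, 139.9]
tool_rot: [-3.053, -0.736, -0.002]
ft_force: [0.7, -0.4, 0.2]
opening: 38.4
```

```bash
python3 - <<'E'
from h import *
import cv2
goto([494,-85,64],0.48)
w=viewer.grab_frame("wrist");cv2.imwrite("pics/w10.png",w)
w=viewer.grab_frame("scene");cv2.imwrite("pics/s10.png",cv2.resize(w[120:300,240:420],None,fx=3.3,fy=3.3))
w=viewer.grab_frame("side");cv2.imwrite("pics/d10.png",cv2.resize(w[120:270,260:430],None,fx=3.5,fy=3.5))
E
```

```text
now 8.75 [496.5 -83.8 139.9] yaw 0.473 f [ 0.75 -0.4   0.19] op 38.4
d cm [-0.3   0.    7.59] turn [-0.1 -0.1 -0.4]
```

View pics/w10.png

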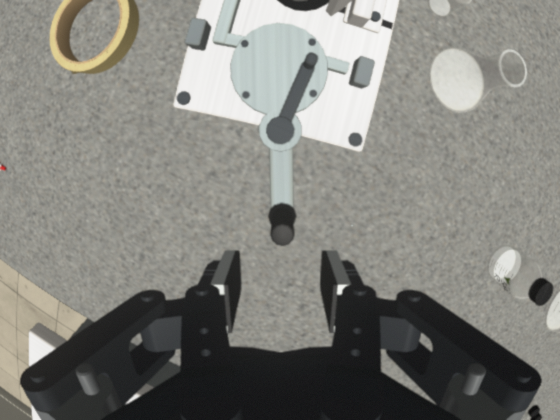

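View pics/s10.png

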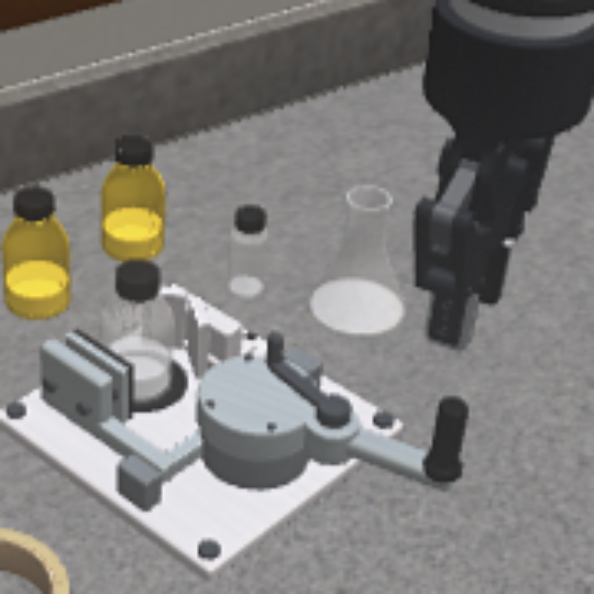

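View pics/d10.png

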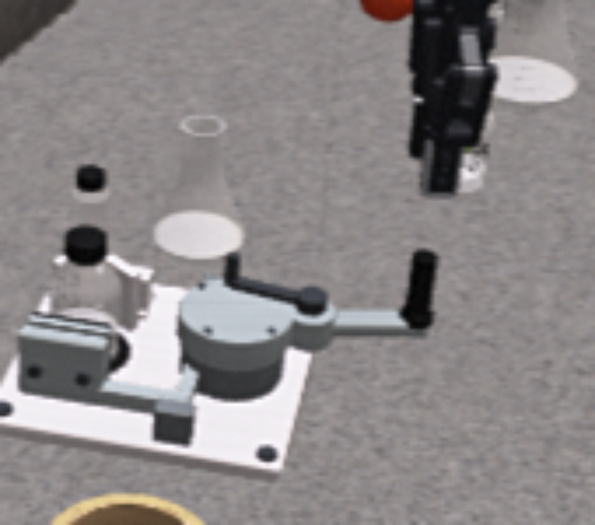

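```bash
python3 - <<'E'
from h import *
print(wonz(282,235,100))
print(onz("scene",240+453/3.3,120+404/3.3,100),onz("side",260+425/3.5,120+256/3.5,100))
E
```

```text
[493.7 -86.2 100. ]
[492.76429439 -84.29954349 100.        ] [493.02904911 -85.18729133 100.        ]
```

move_arm(
  targets=[
    [[-0.3,0,2],[0,0,0]],
    [[-0.3,0,4],[0,0,0]],
    [[-0.3,0,5.5],[0,0,0]],
    [[-0.3,0,6.5],[0,0,0]],
    [[-0.3,0,7],[0,0,0]],
    [[-0.3,0,7.2],[0,0,0]],
    [[-0.3,0,7.2],[0,0,0]],
  ],
)

```text
t: 9.6
tool_pos: [494.6, -85.3, 67.6]
tool_rot: [-3.053, -0.736, -0.002]
ft_force: [0.9, 0.1, 0.1]
opening: 38.3
```

move_arm(
  targets=[
    [[0,0,0],[0,0,0]],
    [[0,0,0],[0,0,0]],
    [[0,0,0],[0,0,0]],
  ],
  claw=0.71,
)

```text
t: 9.9
tool_pos: [494.8, -85.4, 68.1]
tool_rot: [-3.053, -0.736, -0.003]
ft_force: [0.5, -0.1, 0.7]
opening: 24.7
```

```bash
python3 - <<'E'
from h import *
import cv2
goto([493.5,-85,64],0.488)
w=viewer.grab_frame("wrist");cv2.imwrite("pics/w11.png",cv2.resize(w[140:390,160:400],None,fx=2.4,fy=2.4))
w=viewer.grab_frame("side");cv2.imwrite("pics/d11.png",cv2.resize(w[120:270,260:430],None,fx=3.5,fy=3.5))
E
```

```text
now 9.9 [494.8 -85.4  68.1] yaw 0.473 f [ 0.49 -0.09  0.67] op 24.7
d cm [-0.1  -0.09  0.41] turn [-0.  -0.1 -0.9]
```

View pics/w11.png

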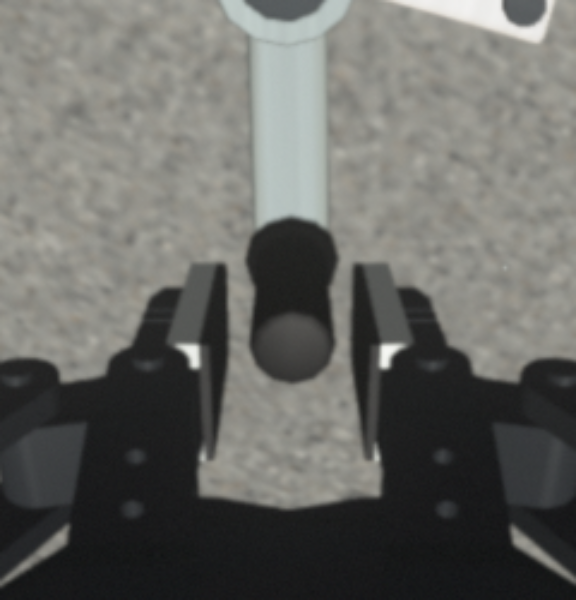

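View pics/d11.png

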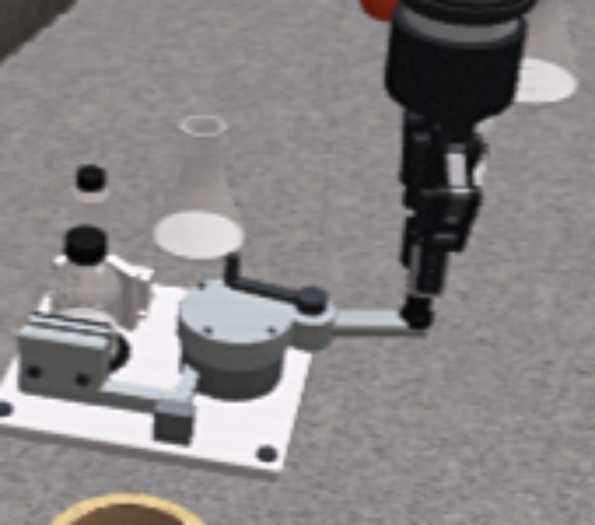

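```bash
python3 - <<'E'
import cv2
a=cv2.imread("pics/w1.png")[30:180,230:430];cv2.imwrite("pics/w1d.png",cv2.resize(a,None,fx=4,fy=4,interpolation=cv2.INTER_CUBIC))
E
```

```text
(no output)
```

View pics/w1d.png

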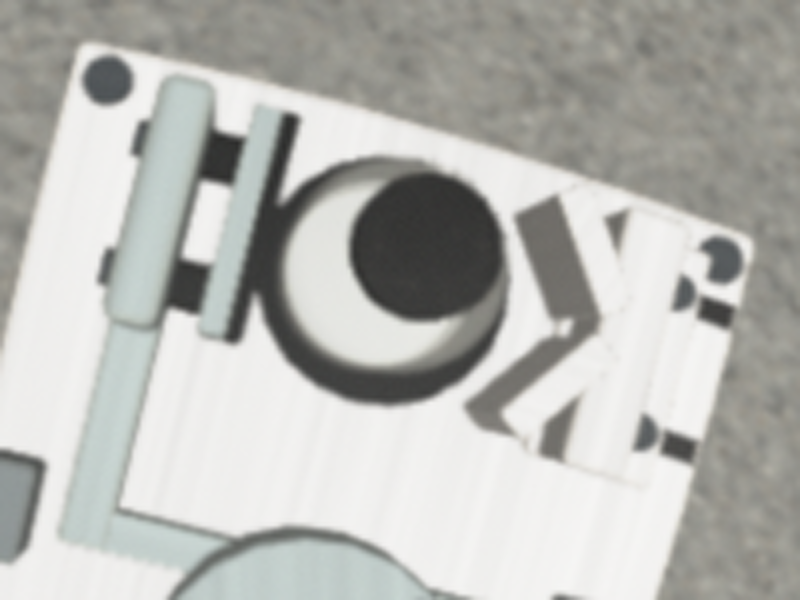

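```bash
python3 - <<'E'
from h import *
c={"camera_matrix":viewer.calibration("wrist")["camera_matrix"],"view":np.array([[0.4574,-0.8893,-0.0017,-278.2563],[-0.8562,-0.4409,0.2695,471.4261],[-0.2404,-0.1218,-0.963,471.431],[0,0,0,1]])}
S=np.array([593,-32.7]);a=.226
def cl(x,y,z):
    p=wonz(230+(x+.5)/4-.5,30+(y+.5)/4-.5,z,c)[:2]-S
    return (p@[np.cos(a),np.sin(a)]).round(1),(p@[-np.sin(a),np.cos(a)]).round(1)
for n,x,y,z in [("pad1",300,118,57),("pad2",238,340,57),("V1o",560,195,57),("V1i",615,318,57),("V2o",505,422,57),("V2i",592,335,57),("cap",426,247,99),("blackbase",380,290,12)]: print(n,cl(x,y,z))
E
```

```text
pad1 (np.float64(117.6), np.float64(32.1))
pad2 (np.float64(69.0), np.float64(32.8))
V1o (np.float64(117.7), np.float64(-24.3))
V1i (np.float64(95.9), np.float64(-42.7))
V2o (np.float64(67.4), np.float64(-25.5))
V2i (np.float64(90.7), np.float64(-38.7))
cap (np.float64(92.4), np.float64(6.1))
blackbase (np.float64(91.0), np.float64(2.1))
```

```bash
cat > sw.py <<'E'
from h import *
import sys
S=np.array([593,-32.7]);A=.226;RAD=112.3
def cur():
    s=telemetry.get_state();r=R.from_rotvec(s["tool_rot"]);d=s["tool_pos"][:2]-S
    psi=np.arctan2(-d[1],-d[0]);q=A-psi
    x=r.apply([1,0,0]);yaw=np.arctan2(x[1],x[0])
    t=np.array([-np.sin(psi),np.cos(psi)])  # + = left... 
    # handle moves +q direction: d/dq of -R(cos psi,sin psi), psi=A-q
    tq=np.array([-np.sin(psi),np.cos(psi)])
    f=s["ft_force"]
    print("t",round(s["t"],2),"toolq",q.round(3),"handle~",(q-4.3/112).round(3),"rad",np.linalg.norm(d).round(1),"z",s["tool_pos"][2].round(1),"yawq",(A-yaw).round(3),"F against +q",(-f[:2]@tq).round(2),"f",f.round(1),"op",round(s["opening"],1))
    return s,r,q
def rows(qs,z=67):
    s,r,q0=cur();out=[]
    for q in qs:
        psi=A-q
        p=np.array([*(S-RAD*np.array([np.cos(psi),np.sin(psi)])),z])
        rt=R.from_matrix(np.array([[np.cos(psi),np.sin(psi),0],[np.sin(psi),-np.cos(psi),0],[0,0,-1]]))
        d=r.inv().apply(p-s["tool_pos"])/10;w=np.degrees((r.inv()*rt).as_rotvec())
        out.append([[round(float(v),2) for v in d],[0,0,round(float(w[2]),1)]])
    print(out)
if __name__=="__main__":
    a=[float(v) for v in sys.argv[1:]]
    if a: rows(np.linspace(a[0],a[1],int(a[2])+1)[1:])
    else: cur()
E
python3 sw.py -.26 .2 10
```

```text
t 10.0 toolq -0.265 handle~ -0.304 rad 111.5 z 67.9 yawq -0.247 F against +q 0.57 f [ 0.7 -0.3 -0.4] op 24.9
[[[-0.07, -0.57, 0.09], [0, 0, 1.9]], [[-0.04, -1.09, 0.09], [0, 0, 4.5]], [[0.01, -1.6, 0.09], [0, 0, 7.2]], [[0.08, -2.11, 0.09], [0, 0, 9.8]], [[0.18, -2.62, 0.09], [0, 0, 12.4]], [[0.31, -3.12, 0.09], [0, 0, 15.1]], [[0.45, -3.62, 0.09], [0, 0, 17.7]], [[0.62, -4.11, 0.09], [0, 0, 20.3]], [[0.81, -4.59, 0.09], [0, 0, 23.0]], [[1.02, -5.06, 0.1], [0, 0, 25.6]]]
```

move_arm(
  targets=[
    [[-0.05,-0.55,0],[0,0,2]],
    [[-0.05,-1.1,0],[0,0,4.5]],
    [[0,-1.6,0],[0,0,7]],
    [[0.1,-2.1,0],[0,0,10]],
    [[0.2,-2.6,0],[0,0,12.5]],
    [[0.3,-3.1,0],[0,0,15]],
    [[0.45,-3.6,0],[0,0,17.5]],
    [[0.6,-4.1,0],[0,0,20.5]],
    [[0.8,-4.6,0],[0,0,23]],
    [[1,-5.05,0],[0,0,25.5]],
  ],
)

```text
t: 11.0
tool_pos: [480.9, -36.6, 68.1]
tool_rot: [-3.141, -0.041, -0.004]
ft_force: [1.0, -4.9, -2.0]
opening: 24.4
```

```bash
python3 sw.py .2 .56 8
```

```text
t 11.0 toolq 0.191 handle~ 0.153 rad 112.2 z 68.1 yawq 0.2 F against +q 4.91 f [ 1.  -4.9 -2. ] op 24.4
[[[-0.0, -0.6, 0.11], [0, 0, 2.6]], [[0.03, -1.11, 0.11], [0, 0, 5.2]], [[0.09, -1.61, 0.11], [0, 0, 7.8]], [[0.17, -2.11, 0.11], [0, 0, 10.3]], [[0.27, -2.6, 0.11], [0, 0, 12.9]], [[0.39, -3.09, 0.11], [0, 0, 15.5]], [[0.54, -3.58, 0.11], [0, 0, 18.1]], [[0.71, -4.05, 0.11], [0, 0, 20.6]]]
```

move_arm(
  targets=[
    [[0,-0.6,0],[0,0,2.5]],
    [[0.05,-1.1,0],[0,0,5]],
    [[0.1,-1.6,0],[0,0,8]],
    [[0.15,-2.1,0],[0,0,10.5]],
    [[0.25,-2.6,0],[0,0,13]],
    [[0.4,-3.1,0],[0,0,15.5]],
    [[0.55,-3.6,0],[0,0,18]],
    [[0.7,-4.05,0],[0,0,20.5]],
    [[0.8,-4.3,0],[0,0,21.5]],
  ],
)

```text
t: 11.9
tool_pos: [487.7, 6.0, 68.0]
tool_rot: [3.093, -0.546, 0.003]
ft_force: [-0.1, -5.8, -1.7]
opening: 25.1
```

```bash
cat > lk.py <<'E'
from h import *
import cv2,sys
n=sys.argv[1]
a=viewer.grab_frame("scene")[175:285,235:335];b=viewer.grab_frame("side")[165:265,250:350]
cv2.imwrite(f"pics/{n}.png",np.hstack([cv2.resize(a,(400,440),interpolation=cv2.INTER_CUBIC),cv2.resize(b,(400,440),interpolation=cv2.INTER_CUBIC)]))
E
python3 lk.py b1; python3 sw.py .5 0 10
```

```text
t 12.0 toolq 0.581 handle~ 0.543 rad 112.3 z 68.1 yawq 0.574 F against +q 3.82 f [-0.1 -4.  -0.7] op 24.8
[[[0.09, 1.47, 0.11], [0, 0, -7.1]], [[0.17, 2.03, 0.11], [0, 0, -10.0]], [[0.28, 2.58, 0.11], [0, 0, -12.8]], [[0.42, 3.12, 0.11], [0, 0, -15.7]], [[0.58, 3.66, 0.11], [0, 0, -18.6]], [[0.78, 4.19, 0.11], [0, 0, -21.4]], [[0.99, 4.7, 0.11], [0, 0, -24.3]], [[1.24, 5.21, 0.11], [0, 0, -27.2]], [[1.51, 5.7, 0.11], [0, 0, -30.0]], [[1.8, 6.18, 0.11], [0, 0, -32.9]]]
```

View pics/b1.png

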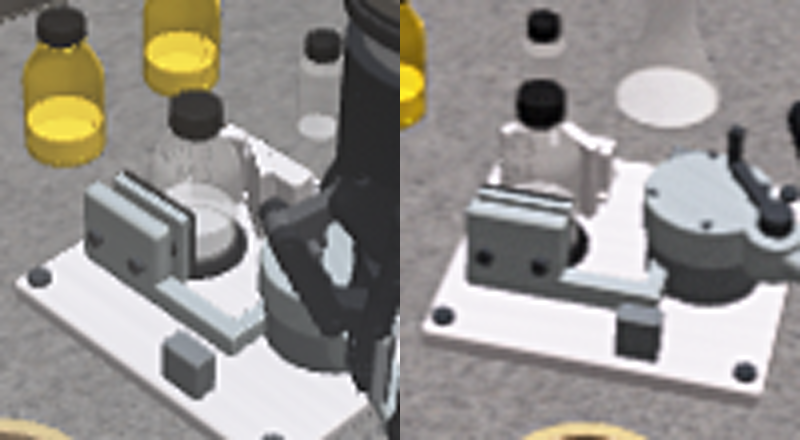

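move_arm(
  targets=[
    [[0,0.5,0],[0,0,-2.5]],
    [[0.05,1,0],[0,0,-5]],
    [[0.1,1.5,0],[0,0,-7.5]],
    [[0.2,2.1,0],[0,0,-10.5]],
    [[0.3,2.6,0],[0,0,-13]],
    [[0.4,3.1,0],[0,0,-15.5]],
    [[0.6,3.7,0],[0,0,-18.5]],
    [[0.8,4.2,0],[0,0,-21.5]],
    [[1,4.7,0],[0,0,-24.5]],
    [[1.25,5.2,0],[0,0,-27]],
  ],
)

```text
t: 13.0
tool_pos: [481.6, -46.6, 68.2]
tool_rot: [-3.135, -0.197, -0.003]
ft_force: [0.3, 0.2, -0.3]
opening: 24.8
```

```bash
python3 sw.py .1 -.45 10
```

```text
t 13.0 toolq 0.102 handle~ 0.064 rad 112.2 z 68.2 yawq 0.1 F against +q -0.17 f [ 0.3  0.2 -0.3] op 24.8
[[[0.01, 0.64, 0.12], [0, 0, -3.2]], [[0.06, 1.26, 0.12], [0, 0, -6.3]], [[0.15, 1.87, 0.12], [0, 0, -9.5]], [[0.27, 2.48, 0.12], [0, 0, -12.6]], [[0.42, 3.07, 0.12], [0, 0, -15.8]], [[0.6, 3.66, 0.12], [0, 0, -18.9]], [[0.82, 4.24, 0.12], [0, 0, -22.1]], [[1.07, 4.81, 0.12], [0, 0, -25.2]], [[1.34, 5.36, 0.12], [0, 0, -28.4]], [[1.65, 5.89, 0.12], [0, 0, -31.5]]]
```

move_arm(
  targets=[
    [[0,0.65,0.1],[0,0,-3]],
    [[0.05,1.25,0.1],[0,0,-6.5]],
    [[0.15,1.85,0.1],[0,0,-9.5]],
    [[0.25,2.5,0.1],[0,0,-12.5]],
    [[0.4,3.05,0.1],[0,0,-16]],
    [[0.6,3.65,0.1],[0,0,-19]],
    [[0.8,4.25,0.1],[0,0,-22]],
    [[1.05,4.8,0.1],[0,0,-25]],
    [[1.35,5.35,0.1],[0,0,-28.5]],
    [[1.65,5.9,0.1],[0,0,-31.5]],
  ],
)

```text
t: 14.0
tool_pos: [505.2, -102.6, 67.2]
tool_rot: [-2.961, -1.045, -0.003]
ft_force: [-0.9, 1.7, 0.3]
opening: 24.8
```

```bash
python3 sw.py -.45 -.58 3
```

```text
t 14.0 toolq -0.446 handle~ -0.485 rad 112.3 z 67.2 yawq -0.453 F against +q -1.84 f [-0.9  1.7  0.3] op 24.8
[[[0.01, 0.53, 0.02], [0, 0, -2.3]], [[0.04, 1.01, 0.02], [0, 0, -4.8]], [[0.09, 1.5, 0.02], [0, 0, -7.3]]]
```

move_arm(
  targets=[
    [[0,0.5,0],[0,0,-2.5]],
    [[0.05,1,0],[0,0,-5]],
    [[0.1,1.45,0],[0,0,-7]],
    [[0.1,1.45,0],[0,0,-7]],
  ],
)

```text
t: 14.4
tool_pos: [515.4, -113.3, 67.3]
tool_rot: [-2.892, -1.225, -0.004]
ft_force: [0.2, 0.6, 0.3]
opening: 25.0
```

```bash
python3 - <<'E'
from h import *
import cv2
c=viewer.calibration("wrist");w=viewer.grab_frame("wrist");np.save("w12V.npy",c["view"])
cv2.imwrite("pics/w12.png",w)
E
python3 sw.py -.58 -.13 9
```

```text
t 14.45 toolq -0.576 handle~ -0.614 rad 112.0 z 67.2 yawq -0.574 F against +q -0.01 f [-0.6 -0.6 -0.1] op 24.7
[[[-0.02, -0.51, 0.02], [0, 0, 2.5]], [[0.02, -1.07, 0.02], [0, 0, 5.4]], [[0.08, -1.63, 0.02], [0, 0, 8.3]], [[0.18, -2.18, 0.02], [0, 0, 11.1]], [[0.3, -2.73, 0.02], [0, 0, 14.0]], [[0.45, -3.27, 0.03], [0, 0, 16.9]], [[0.63, -3.81, 0.03], [0, 0, 19.7]], [[0.83, -4.33, 0.03], [0, 0, 22.6]], [[1.06, -4.84, 0.03], [0, 0, 25.5]]]
```

View pics/w12.png

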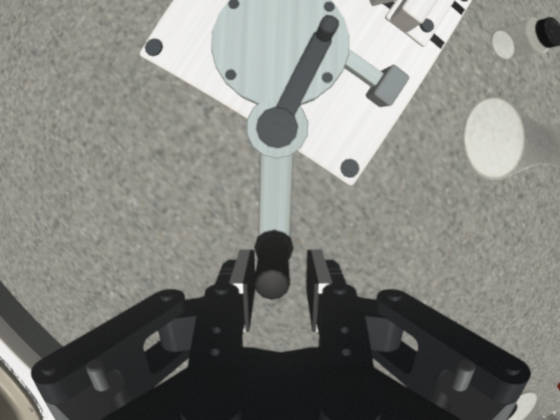

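move_arm(
  targets=[
    [[0,-0.5,0],[0,0,2.5]],
    [[0,-1.05,0],[0,0,5.5]],
    [[0.1,-1.65,0],[0,0,8.5]],
    [[0.2,-2.2,0],[0,0,11]],
    [[0.3,-2.75,0],[0,0,14]],
    [[0.45,-3.25,0],[0,0,17]],
    [[0.65,-3.8,0],[0,0,19.5]],
    [[0.85,-4.35,0],[0,0,22.5]],
    [[1.05,-4.85,0],[0,0,25.5]],
  ],
)

```text
t: 15.35
tool_pos: [488.0, -71.8, 67.5]
tool_rot: [-3.092, -0.551, -0.005]
ft_force: [1.7, -2.9, -2.3]
opening: 25.0
```

```bash
python3 lk.py b2; python3 sw.py -.13 .07 5
```

```text
t 15.45 toolq -0.129 handle~ -0.167 rad 112.1 z 67.5 yawq -0.129 F against +q 2.92 f [ 1.9 -2.4 -1.5] op 24.8
[[[-0.01, -0.43, 0.05], [0, 0, 2.2]], [[0.02, -0.88, 0.05], [0, 0, 4.5]], [[0.06, -1.33, 0.05], [0, 0, 6.8]], [[0.12, -1.77, 0.05], [0, 0, 9.1]], [[0.2, -2.22, 0.05], [0, 0, 11.4]]]
```

View pics/b2.png

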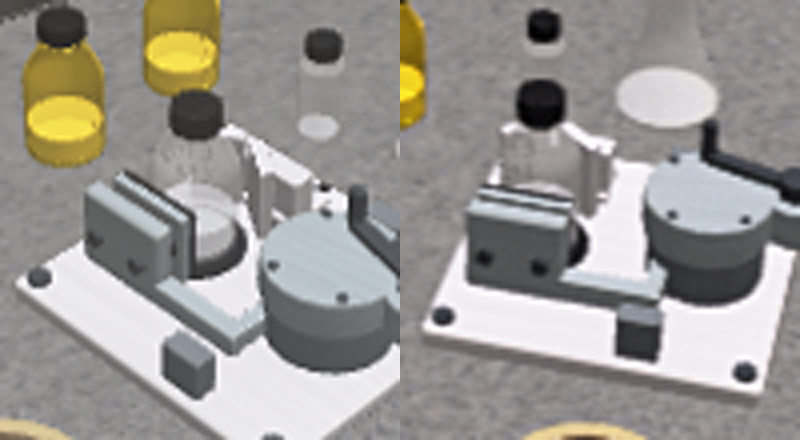

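```bash
python3 - <<'E'
from h import *
S=np.array([593,-32.7]);a=.226
ex=np.array([np.cos(a),np.sin(a)]);ey=np.array([-np.sin(a),np.cos(a)])
for d in (0,5,10,15,20,25): 
    p=S+70*ex+(32.5-d)*ey; print(d,proj("scene",[*p,15]),proj("side",[*p,15]))
import cv2
a=cv2.imread("pics/scene0.png")[175:285,235:335];b=cv2.imread("pics/side0.png")[165:265,250:350]
cv2.imwrite("pics/b0.png",np.hstack([cv2.resize(a,(400,440),interpolation=cv2.INTER_CUBIC),cv2.resize(b,(400,440),interpolation=cv2.INTER_CUBIC)]))
E
```

```text
0 [279.9 245.8] [291.  228.4]
5 [281.7 244.7] [291.5 227.1]
10 [283.5 243.6] [292.  225.8]
15 [285.2 242.4] [292.6 224.6]
20 [286.9 241.3] [293.1 223.3]
25 [288.7 240.2] [293.6 222. ]
```

View pics/b0.png

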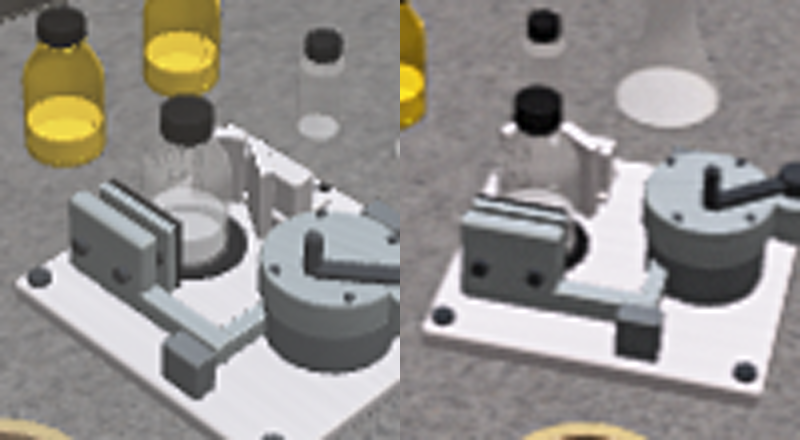

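move_arm(
  targets=[
    [[0,-0.45,0],[0,0,2]],
    [[0,-0.9,0],[0,0,4.5]],
    [[0.05,-1.35,0],[0,0,7]],
    [[0.1,-1.75,0],[0,0,9]],
    [[0.2,-2.2,0],[0,0,11.5]],
  ],
)

```text
t: 15.95
tool_pos: [482.6, -51.1, 67.5]
tool_rot: [-3.132, -0.241, -0.006]
ft_force: [1.2, -4.6, -2.7]
opening: 24.4
```

```bash
python3 sw.py .07 .22 5
```

```text
t 15.95 toolq 0.061 handle~ 0.023 rad 111.9 z 67.5 yawq 0.072 F against +q 4.75 f [ 1.2 -4.6 -2.7] op 24.4
[[[-0.03, -0.43, 0.05], [0, 0, 1.6]], [[-0.02, -0.77, 0.05], [0, 0, 3.3]], [[0.01, -1.11, 0.05], [0, 0, 5.0]], [[0.04, -1.44, 0.05], [0, 0, 6.8]], [[0.08, -1.78, 0.05], [0, 0, 8.5]]]
```

move_arm(
  targets=[
    [[0,-0.4,0],[0,0,1.5]],
    [[0,-0.75,0],[0,0,3.5]],
    [[0,-1.1,0],[0,0,5]],
    [[0.05,-1.45,0],[0,0,7]],
    [[0.1,-1.8,0],[0,0,8.5]],
  ],
)

```text
t: 16.45
tool_pos: [481.1, -33.8, 67.5]
tool_rot: [3.141, 0.009, 0.007]
ft_force: [0.5, -4.8, -1.7]
opening: 24.8
```

```bash
python3 lk.py b3; python3 sw.py .22 .32 4
```

```text
t 16.55 toolq 0.219 handle~ 0.181 rad 112.0 z 67.5 yawq 0.22 F against +q 3.72 f [ 1.5 -3.7 -2. ] op 24.8
[[[-0.03, -0.29, 0.05], [0, 0, 1.5]], [[-0.02, -0.57, 0.05], [0, 0, 2.9]], [[0.0, -0.85, 0.05], [0, 0, 4.3]], [[0.03, -1.13, 0.05], [0, 0, 5.8]]]
```

View pics/b3.png

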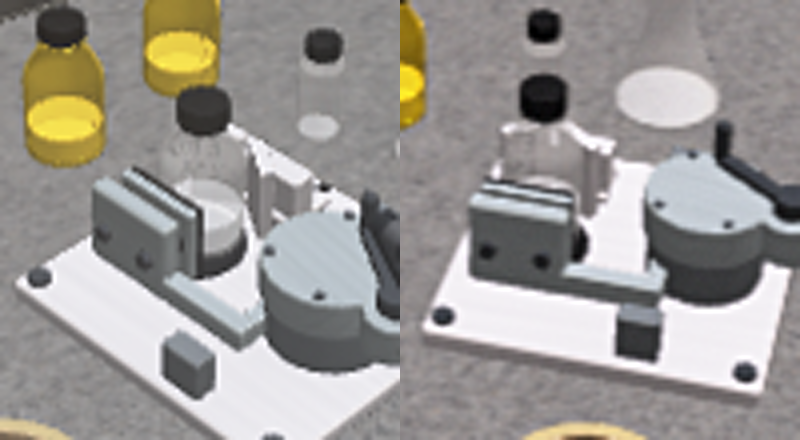

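move_arm(
  targets=[
    [[0,-0.3,0],[0,0,1.5]],
    [[0,-0.55,0],[0,0,3]],
    [[0,-0.85,0],[0,0,4.5]],
    [[0.05,-1.15,0],[0,0,6]],
  ],
)

```text
t: 16.95
tool_pos: [481.5, -22.6, 67.5]
tool_rot: [3.137, -0.153, 0.007]
ft_force: [-0.0, -5.2, -1.5]
opening: 25.0
```

```bash
python3 sw.py .32 .42 4
```

```text
t 16.95 toolq 0.316 handle~ 0.278 rad 111.9 z 67.5 yawq 0.324 F against +q 5.22 f [-0.  -5.2 -1.5] op 25.0
[[[-0.04, -0.32, 0.05], [0, 0, 1.2]], [[-0.03, -0.6, 0.05], [0, 0, 2.7]], [[-0.01, -0.88, 0.05], [0, 0, 4.1]], [[0.01, -1.16, 0.05], [0, 0, 5.5]]]
```

move_arm(
  targets=[
    [[-0.05,-0.3,0],[0,0,1.5]],
    [[-0.05,-0.6,0],[0,0,2.5]],
    [[0,-0.9,0],[0,0,4]],
    [[0,-1.15,0],[0,0,5.5]],
  ],
)

```text
t: 17.35
tool_pos: [482.9, -11.8, 67.6]
tool_rot: [3.126, -0.303, 0.008]
ft_force: [2.0, -5.6, -2.7]
opening: 25.0
```

```bash
python3 sw.py .42 .50 4
```

```text
t 17.35 toolq 0.414 handle~ 0.375 rad 112.0 z 67.6 yawq 0.419 F against +q 5.15 f [ 2.  -5.6 -2.7] op 25.0
[[[-0.03, -0.3, 0.06], [0, 0, 1.2]], [[-0.02, -0.52, 0.06], [0, 0, 2.3]], [[-0.01, -0.75, 0.06], [0, 0, 3.5]], [[0.01, -0.97, 0.06], [0, 0, 4.6]]]
```

move_arm(
  targets=[
    [[-0.05,-0.3,0],[0,0,1]],
    [[0,-0.5,0],[0,0,2.5]],
    [[0,-0.75,0],[0,0,3.5]],
    [[0,-0.95,0],[0,0,4.5]],
  ],
)

```text
t: 17.75
tool_pos: [484.9, -3.2, 67.6]
tool_rot: [3.111, -0.424, 0.009]
ft_force: [1.7, -6.3, -1.6]
opening: 24.8
```

```bash
python3 lk.py b4; python3 sw.py .50 .58 4
```

```text
t 17.85 toolq 0.495 handle~ 0.456 rad 112.1 z 67.6 yawq 0.496 F against +q 3.05 f [ 1.7 -3.6 -1.9] op 24.7
[[[-0.02, -0.28, 0.06], [0, 0, 1.4]], [[-0.01, -0.51, 0.06], [0, 0, 2.5]], [[-0.0, -0.73, 0.06], [0, 0, 3.7]], [[0.02, -0.96, 0.06], [0, 0, 4.8]]]
```

View pics/b4.png

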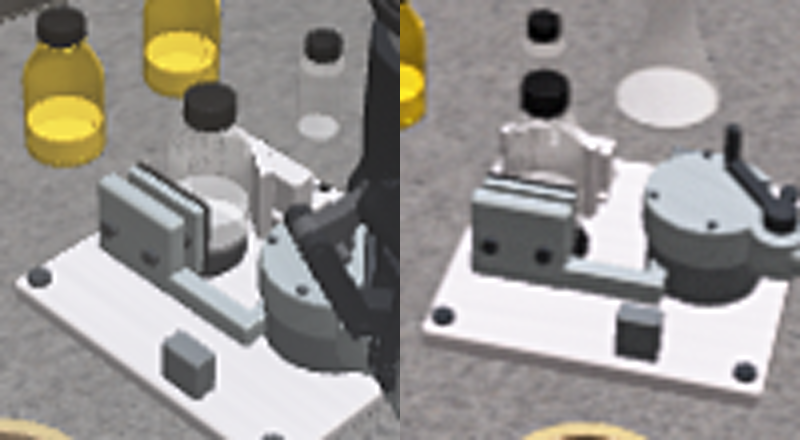

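move_arm(
  targets=[
    [[0,-0.25,0],[0,0,1.5]],
    [[0,-0.5,0],[0,0,2.5]],
    [[0,-0.75,0],[0,0,3.5]],
    [[0,-0.95,0],[0,0,5]],
  ],
)

```text
t: 18.25
tool_pos: [487.7, 5.6, 67.6]
tool_rot: [3.09, -0.557, 0.01]
ft_force: [1.3, -6.3, -1.9]
opening: 24.8
```

```bash
python3 sw.py .5 0 10
```

```text
t 18.25 toolq 0.575 handle~ 0.537 rad 112.1 z 67.6 yawq 0.583 F against +q 5.45 f [ 1.3 -6.3 -1.9] op 24.8
[[[0.08, 1.4, 0.06], [0, 0, -7.6]], [[0.16, 1.96, 0.07], [0, 0, -10.5]], [[0.28, 2.51, 0.07], [0, 0, -13.3]], [[0.42, 3.05, 0.07], [0, 0, -16.2]], [[0.59, 3.58, 0.07], [0, 0, -19.1]], [[0.79, 4.11, 0.07], [0, 0, -21.9]], [[1.01, 4.62, 0.07], [0, 0, -24.8]], [[1.26, 5.13, 0.08], [0, 0, -27.7]], [[1.53, 5.62, 0.08], [0, 0, -30.5]], [[1.83, 6.09, 0.08], [0, 0, -33.4]]]
```

Still the free-drive force; return for another stroke.

move_arm(
  targets=[
    [[0,0.5,0],[0,0,-2.5]],
    [[0.05,1,0],[0,0,-5]],
    [[0.1,1.5,0],[0,0,-8]],
    [[0.2,2.1,0],[0,0,-11]],
    [[0.3,2.6,0],[0,0,-14]],
    [[0.4,3.1,0],[0,0,-16.5]],
    [[0.6,3.6,0],[0,0,-19]],
    [[0.8,4.1,0],[0,0,-22]],
    [[1,4.65,0],[0,0,-25]],
    [[1.25,5.15,0],[0,0,-27.5]],
  ],
)

```text
t: 19.25
tool_pos: [480.9, -46.6, 67.7]
tool_rot: [3.133, 0.198, 0.007]
ft_force: [-0.5, 0.6, -0.2]
opening: 24.6
```

```bash
python3 sw.py .1 -.45 10
```

```text
t 19.25 toolq 0.103 handle~ 0.064 rad 112.9 z 67.7 yawq 0.1 F against +q -0.63 f [-0.5  0.6 -0.2] op 24.6
[[[0.08, 0.65, 0.08], [0, 0, -3.1]], [[0.13, 1.26, 0.08], [0, 0, -6.3]], [[0.22, 1.88, 0.08], [0, 0, -9.5]], [[0.33, 2.48, 0.08], [0, 0, -12.6]], [[0.49, 3.08, 0.08], [0, 0, -15.8]], [[0.67, 3.67, 0.08], [0, 0, -18.9]], [[0.89, 4.25, 0.09], [0, 0, -22.1]], [[1.13, 4.81, 0.09], [0, 0, -25.2]], [[1.41, 5.37, 0.09], [0, 0, -28.4]], [[1.72, 5.9, 0.09], [0, 0, -31.5]]]
```

move_arm(
  targets=[
    [[0.1,0.65,0.1],[0,0,-3]],
    [[0.15,1.25,0.1],[0,0,-6.5]],
    [[0.2,1.9,0.1],[0,0,-9.5]],
    [[0.35,2.5,0.1],[0,0,-12.5]],
    [[0.5,3.1,0.1],[0,0,-16]],
    [[0.65,3.65,0.1],[0,0,-19]],
    [[0.9,4.25,0.1],[0,0,-22]],
    [[1.15,4.8,0.1],[0,0,-25]],
    [[1.4,5.35,0.1],[0,0,-28.5]],
    [[1.7,5.9,0.1],[0,0,-31.5]],
  ],
)

```text
t: 20.25
tool_pos: [504.7, -102.3, 66.8]
tool_rot: [2.961, 1.046, 0.005]
ft_force: [-0.6, 1.6, -0.6]
opening: 24.9
```

move_arm(
  targets=[
    [[0,0.5,0],[0,0,-2.5]],
    [[0.05,1,0],[0,0,-5]],
    [[0.1,1.45,0],[0,0,-7]],
    [[0.1,1.45,0],[0,0,-7]],
  ],
)

```text
t: 20.65
tool_pos: [514.7, -112.9, 66.8]
tool_rot: [2.892, 1.226, 0.005]
ft_force: [0.2, -0.3, 1.1]
opening: 24.7
```

```bash
python3 sw.py -.58 -.28 6
```

```text
t 20.65 toolq -0.572 handle~ -0.61 rad 112.1 z 66.8 yawq -0.576 F against +q 0.34 f [ 0.2 -0.3  1.1] op 24.7
[[[-0.01, -0.47, -0.02], [0, 0, 2.6]], [[0.03, -1.03, -0.02], [0, 0, 5.5]], [[0.1, -1.59, -0.02], [0, 0, 8.4]], [[0.19, -2.14, -0.02], [0, 0, 11.2]], [[0.32, -2.69, -0.02], [0, 0, 14.1]], [[0.47, -3.23, -0.02], [0, 0, 17.0]]]
```

move_arm(
  targets=[
    [[0,-0.5,0],[0,0,2.5]],
    [[0.05,-1.05,0],[0,0,5.5]],
    [[0.1,-1.6,0],[0,0,8.5]],
    [[0.2,-2.15,0],[0,0,11]],
    [[0.3,-2.7,0],[0,0,14]],
    [[0.45,-3.25,0],[0,0,17]],
  ],
)

```text
t: 21.25
tool_pos: [494.1, -86.5, 66.8]
tool_rot: [-3.042, -0.781, -0.006]
ft_force: [1.9, -0.3, -0.2]
opening: 24.4
```

```bash
python3 sw.py -.28 -.13 4
```

```text
t 21.25 toolq -0.272 handle~ -0.31 rad 112.6 z 66.8 yawq -0.277 F against +q 1.22 f [ 1.9 -0.3 -0.2] op 24.4
[[[0.03, -0.33, -0.02], [0, 0, 2.0]], [[0.06, -0.75, -0.02], [0, 0, 4.1]], [[0.1, -1.17, -0.02], [0, 0, 6.3]], [[0.15, -1.59, -0.02], [0, 0, 8.4]]]
```

move_arm(
  targets=[
    [[0.05,-0.35,0],[0,0,2]],
    [[0.05,-0.75,0],[0,0,4]],
    [[0.1,-1.15,0],[0,0,6]],
    [[0.15,-1.6,0],[0,0,8.5]],
  ],
)

```text
t: 21.65
tool_pos: [487.8, -71.8, 67.0]
tool_rot: [-3.093, -0.551, -0.007]
ft_force: [2.0, -3.6, -2.5]
opening: 25.0
```

```bash
python3 sw.py -.13 -.05 4
```

```text
t 21.65 toolq -0.13 handle~ -0.168 rad 112.2 z 67.0 yawq -0.127 F against +q 4.05 f [ 2.  -3.6 -2.5] op 25.0
[[[-0.01, -0.22, -0.0], [0, 0, 1.0]], [[-0.0, -0.45, -0.0], [0, 0, 2.1]], [[0.01, -0.67, -0.0], [0, 0, 3.2]], [[0.02, -0.9, -0.0], [0, 0, 4.4]]]
```

move_arm(
  targets=[
    [[0,-0.25,0],[0,0,1]],
    [[0,-0.45,0],[0,0,2]],
    [[0,-0.65,0],[0,0,3]],
    [[0,-0.9,0],[0,0,4.5]],
  ],
)

```text
t: 22.05
tool_pos: [485.2, -63.9, 67.0]
tool_rot: [3.112, 0.428, 0.008]
ft_force: [3.3, -4.8, -3.7]
opening: 24.7
```

```bash
python3 sw.py -.05 .03 4
```

```text
t 22.05 toolq -0.056 handle~ -0.094 rad 112.2 z 67.0 yawq -0.047 F against +q 5.56 f [ 3.3 -4.8 -3.7] op 24.7
[[[-0.01, -0.29, -0.0], [0, 0, 1.0]], [[-0.0, -0.51, -0.0], [0, 0, 2.1]], [[0.01, -0.74, -0.0], [0, 0, 3.3]], [[0.02, -0.96, -0.0], [0, 0, 4.4]]]
```

move_arm(
  targets=[
    [[0,-0.25,0],[0,0,1]],
    [[0,-0.45,0],[0,0,2]],
    [[0,-0.65,0],[0,0,3]],
    [[0,-0.8,0],[0,0,4]],
  ],
)

```text
t: 22.45
tool_pos: [483.5, -56.8, 67.0]
tool_rot: [3.124, 0.318, 0.01]
ft_force: [3.4, -5.7, -4.5]
opening: 25.0
```

```bash
python3 sw.py .02 .08 4
```

```text
t 22.45 toolq 0.009 handle~ -0.029 rad 112.1 z 67.0 yawq 0.023 F against +q 6.27 f [ 3.4 -5.7 -4.5] op 25.0
[[[-0.02, -0.29, -0.0], [0, 0, 0.7]], [[-0.02, -0.46, -0.0], [0, 0, 1.6]], [[-0.01, -0.63, -0.0], [0, 0, 2.4]], [[-0.01, -0.79, -0.0], [0, 0, 3.3]]]
```

move_arm(
  targets=[
    [[0,-0.2,0],[0,0,0.5]],
    [[0,-0.35,0],[0,0,1]],
    [[0,-0.5,0],[0,0,2]],
    [[0,-0.6,0],[0,0,2.5]],
  ],
)

```text
t: 22.85
tool_pos: [482.6, -51.8, 66.9]
tool_rot: [3.129, 0.25, 0.011]
ft_force: [2.0, -7.2, -3.4]
opening: 24.8
```

```bash
python3 sw.py .05 .09 4
```

```text
t 22.85 toolq 0.055 handle~ 0.016 rad 112.1 z 66.9 yawq 0.067 F against +q 7.46 f [ 2.  -7.2 -3.4] op 24.8
[[[-0.02, -0.06, -0.01], [0, 0, -0.4]], [[-0.02, -0.17, -0.01], [0, 0, 0.2]], [[-0.02, -0.28, -0.01], [0, 0, 0.8]], [[-0.02, -0.4, -0.01], [0, 0, 1.3]]]
```

move_arm(
  targets=[
    [[0,-0.15,0],[0,0,0.5]],
    [[0,-0.25,0],[0,0,1]],
    [[0,-0.35,0],[0,0,1]],
  ],
)

```text
t: 23.15
tool_pos: [482.1, -49.3, 66.9]
tool_rot: [3.129, 0.222, 0.011]
ft_force: [0.6, -8.3, -1.7]
opening: 25.0
```

```bash
python3 sw.py .05 .09 4
```

```text
t 23.15 toolq 0.077 handle~ 0.039 rad 112.1 z 66.9 yawq 0.084 F against +q 8.31 f [ 0.6 -8.3 -1.7] op 25.0
[[[-0.02, 0.19, -0.01], [0, 0, -1.4]], [[-0.02, 0.08, -0.01], [0, 0, -0.8]], [[-0.02, -0.03, -0.01], [0, 0, -0.2]], [[-0.02, -0.14, -0.01], [0, 0, 0.3]]]
```

```bash
python3 lk.py b5; python3 sw.py
```

```text
t 23.25 toolq 0.078 handle~ 0.04 rad 112.1 z 66.9 yawq 0.084 F against +q 6.86 f [ 1.  -6.8 -3.4] op 25.0
```

View pics/b5.png

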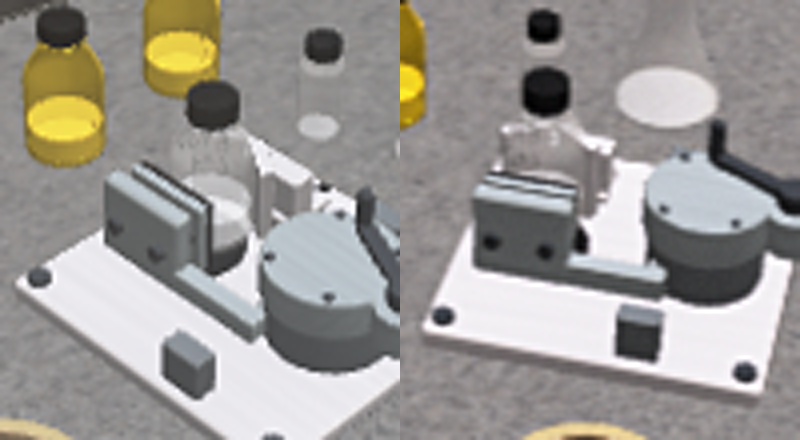

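move_arm(
  targets=[
    [[0,-0.15,0],[0,0,0]],
    [[0,-0.25,0],[0,0,0.5]],
    [[0,-0.3,0],[0,0,1]],
  ],
)

```text
t: 23.55
tool_pos: [481.8, -47.3, 66.9]
tool_rot: [3.13, 0.195, 0.012]
ft_force: [0.7, -7.4, -3.6]
opening: 24.7
```

```bash
python3 sw.py
```

```text
t 23.55 toolq 0.096 handle~ 0.057 rad 112.1 z 66.9 yawq 0.101 F against +q 7.4 f [ 0.7 -7.4 -3.6] op 24.7
```

move_arm(
  targets=[
    [[0,-0.15,0],[0,0,0.5]],
    [[0,-0.3,0],[0,0,1]],
  ],
)

```text
t: 23.75
tool_pos: [481.6, -45.4, 66.8]
tool_rot: [3.13, 0.168, 0.013]
ft_force: [0.5, -9.3, -2.9]
opening: 25.1
```

```bash
python3 sw.py
```

```text
t 23.75 toolq 0.112 handle~ 0.074 rad 112.1 z 66.8 yawq 0.119 F against +q 9.31 f [ 0.5 -9.3 -2.9] op 25.1
```

move_arm(
  targets=[
    [[0,0.2,0],[0,0,0]],
    [[0,0.4,0],[0,0,0]],
    [[0,0.4,0],[0,0,0]],
    [[0,0.4,0],[0,0,0]],
  ],
)

```text
t: 24.15
tool_pos: [482.6, -50.0, 67.0]
tool_rot: [3.129, 0.168, 0.015]
ft_force: [2.0, -5.1, -2.6]
opening: 24.9
```

```bash
python3 - <<'E'
from h import *
import cv2
w=viewer.grab_frame("wrist");cv2.imwrite("pics/w20.png",cv2.resize(w[0:390,100:460],None,fx=1.5,fy=1.5))
E
python3 sw.py
```

```text
t 24.2 toolq 0.071 handle~ 0.032 rad 111.8 z 67.0 yawq 0.119 F against +q 5.79 f [ 2.1 -5.5 -3.2] op 24.3
```

View pics/w20.png

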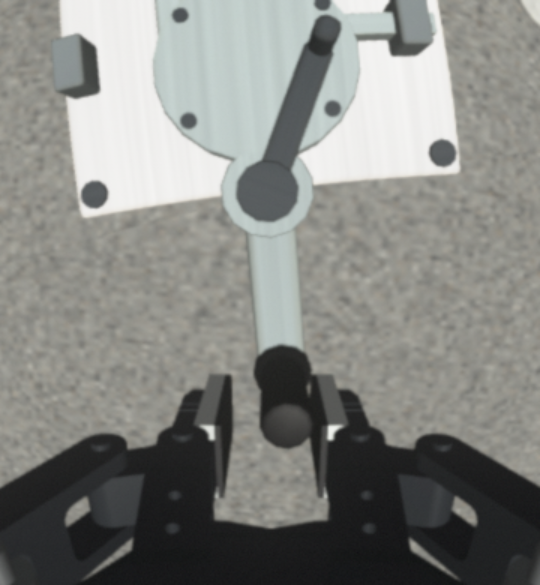

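move_arm(
  targets=[
    [[0,0.2,0],[0,0,0]],
    [[0,0.4,0],[0,0,0]],
    [[0,0.5,0],[0,0,0]],
    [[0,0.5,0],[0,0,0]],
  ],
)

```text
t: 24.6
tool_pos: [483.2, -55.0, 67.2]
tool_rot: [3.129, 0.168, 0.015]
ft_force: [0.8, -2.1, 0.9]
opening: 24.3
```

```bash
python3 lk.py b6; python3 sw.py
```

```text
t 24.7 toolq 0.026 handle~ -0.013 rad 112.0 z 67.2 yawq 0.119 F against +q 2.52 f [ 1.5 -2.3  1. ] op 24.3
```

View pics/b6.png

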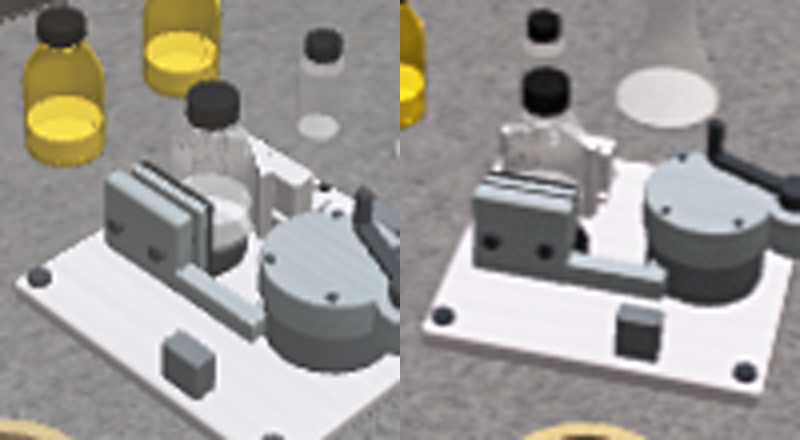

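move_arm(
  targets=[
    [[0,0.2,0],[0,0,0]],
    [[0,0.4,0],[0,0,0]],
    [[0,0.6,0],[0,0,0]],
    [[0,0.6,0],[0,0,0]],
  ],
)

```text
t: 25.1
tool_pos: [483.5, -61.0, 67.1]
tool_rot: [3.129, 0.168, 0.014]
ft_force: [0.7, -0.3, -1.2]
opening: 25.0
```

```bash
python3 - <<'E'
from h import *
import cv2
w=viewer.grab_frame("wrist");cv2.imwrite("pics/w21.png",cv2.resize(w[0:390,100:460],None,fx=1.5,fy=1.5))
E
python3 sw.py
```

```text
t 25.15 toolq -0.026 handle~ -0.065 rad 113.0 z 67.1 yawq 0.119 F against +q 0.64 f [-0.4 -0.8  0.7] op 25.2
```

View pics/w21.png

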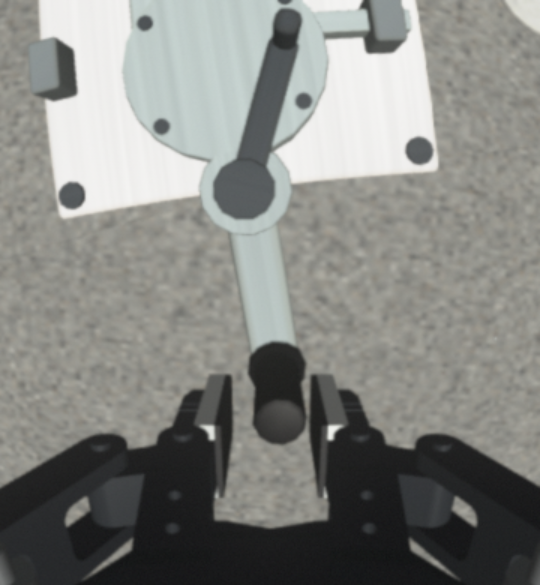

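move_arm(
  targets=[
    [[0,0,-1],[0,0,0]],
    [[0,0,-3],[0,0,0]],
    [[0,0,-5],[0,0,0]],
    [[0,0,-8],[0,0,0]],
    [[0,0,-11],[0,0,0]],
    [[-3,0,-13],[0,0,0]],
    [[-3,0,-13],[0,0,0]],
    [[-3,0,-13],[0,0,0]],
  ],
)

```text
t: 25.95
tool_pos: [452.6, -63.1, 197.7]
tool_rot: [3.129, 0.167, 0.017]
ft_force: [0.5, 0.1, -0.9]
opening: 24.8
```

```bash
python3 lk.py b7; python3 - <<'E'
from h import *
import cv2
c=viewer.calibration("wrist");w=viewer.grab_frame("wrist");cv2.imwrite("pics/w22.png",w)
s=telemetry.get_state();print(s["t"],s["ft_force"].round(2),s["tool_pos"])
E
```

```text
26.1 [-0.28  0.18 -0.1 ] [452.6246526  -62.98852872 196.21078201]
```

View pics/b7.png

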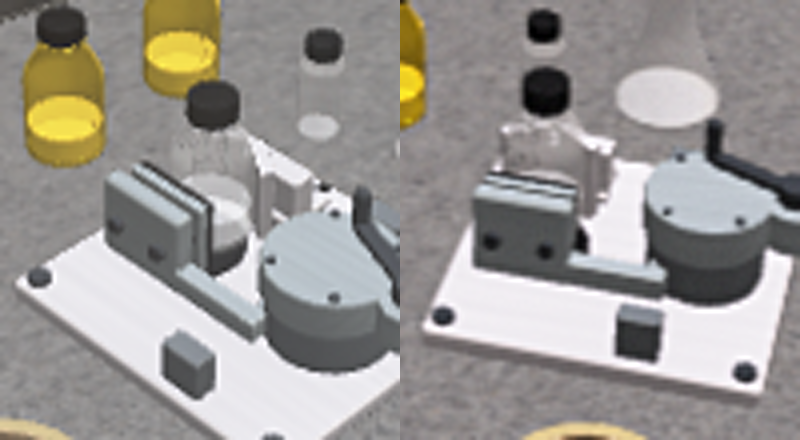

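View pics/w22.png

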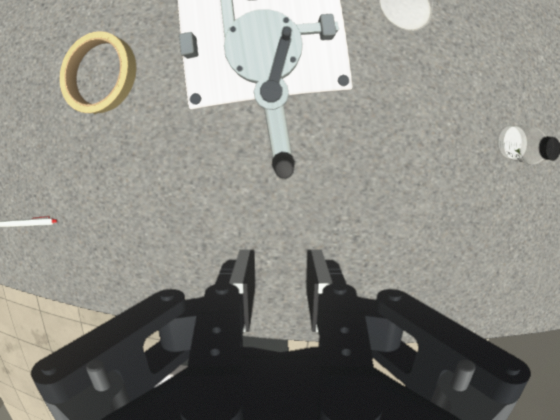

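```bash
python3 -c "
from rig import hand_in
print(hand_in())"
```

```text
the job is handed in; nothing more can be done
None
```

The bottle is clamped against the stop, the lever is on closing, and the job is handed in at about 26 s. `hand_in` reports no verdict.

**What I did:**
- I pushed the lever tab over to its closing stop. The force rose to about 9 N with hardly any more movement.
- I then caged the grip post loosely between the fingers and made three driving swings with two full returns. The jaw drove free at about 5 N.
- On the third swing the push-back climbed through 6.3, 7.5, 8.3 and 7.4 to 9.3 N, and I stopped there. That is above the 8 N held mark and below the 11 N crush mark.
- I let the handle ease back until the force was near zero, lifted clear and handed in.

**Last checks:**
- The final pictures show the bottle between pad and V. The jaw did not move as the handle eased back or as I lifted off.
- The lever is on the closing side, at about +0.42 to +0.45 rad relative to the handle.
- The wrist force with the gripper clear is about 0.
- The tape, vial and flask look unmoved in the frames, and I never touched them.

**What disagreed:**
- **Finger position:** in the pictures the fingertips sat well behind the 19 mm ahead of the TCP given in the text. My first sideways pass therefore went over the tab without touching it, and I set the working height from the pictures instead.
- **Handle force:** with the handle standing still it read 1 to 3 N lower than when moving. I judged the hold by the moving values, which vary by about 1 N, and did not push again to confirm it.

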